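# Load the bench laminating press, pin it shut and set the air pressure

### The arm

A 6-joint arm with a two-finger parallel gripper is mounted at the origin on the work surface. World frame = base frame: x ahead of the robot, y to its left, z up, the work surface at z = 0. Lengths are in m, angles in degrees, forces in N, time in s.
With the tool pointing down it reaches from about 0.375 to 0.9 m from the base axis. Payload 3.1 kg.
Tool frame: the origin (TCP) lies on the centre line of the jaws, within the pads' length; the fingertips stand 25 mm ahead of it and the grasp point (between the pads) lies 6 mm ahead of it; z points along the fingers, y is the line along which they close (so a half turn about z gives the same grasp; the last joint's range is limited). The gripper opens to 87 mm and grips with 3 to 60 N. Pads are 19 mm wide; open, the fingers measure 117 mm over their backs; the gripper's body (75 mm by 190 mm) begins 51 mm behind the grasp point.
Start: joints at [60.132, 30.224, 82.088, -0, 67.689, -10.227], TCP at [0.21, 0.589, 0.248] pointing down, gripper open.
Joint ranges: [-176.69, 176.69], [-43.24, 126.21], [12.49, 139.97], [-82, 262], [0, 151.66], [-163.58, 163.58]. Speed limits (degrees/s): [159.86, 159.86, 180, 180, 180, 180].

### API

Orientations are given as a 3x3 rotation matrix whose columns are the frame's x, y, z axes.
In Python, from rig import * gives the robot as it stands.
- The arm moves only by the tool step_arm, never from a script. Its argument "steps" is a list of rows, each a list of 7 numbers: the shift along the tool's x, y, z normalised to -1 to 1, where 1 is 0.3 m, then the turn, a rotation vector about the tool's x, y, z normalised to -1 to 1, where 1 is 45 degrees, then the gripper's target within -1 to 1 (shut at 1, half-way at 0, fully open at -1). A call has 1 to 8 rows; each row is the pose to reach, as a shift and turn from the pose commanded when the call began, along the tool's axes at that moment; what a row does not reach only later rows make up. A row lasts 1/12 s, in which the tool goes at most 41.7 mm and 7.16 degrees, less where a joint would pass 70% of its speed; a pose out of reach is approached as far as the arm can. A call with a number of a shift or a turn outside -1 to 1 is refused whole. A call with a gripper value outside its range is refused whole. The fingers move at their own pace and stop on an object; the grip force is fixed at half the most. Time passes only in rows, so rows that repeat a pose let the fingers close. It gives the time, the measured TCP pose, the force, the opening and the grip force at its end, in the units of the state.
- read_state(): the state, without advancing time (a new reading comes with each control period).
- capture(name): name is "scene" or "top" or "wrist"; returns a dict with "image" (384x512x3 uint8, red, green, blue), "vertical_fov" (degrees; the focal length in pixels is half the picture's height over the tangent of half this angle, whatever the lens; pixels are square), "cx", "cy" (the principal point, pixels), "k1" (the pictures are not rectified: a ray, as slopes to the right and down, at radius r is drawn at 1 + k1 r^2 times it, then the intrinsics apply), "world_from_camera" (4x4, takes a point from camera to world coordinates); the wrist camera has in their place "T_tool_cam" (4x4, takes a point from camera to tool coordinates, whose origin is the TCP and whose axes are the flange's). Camera axes: x right, y down, z forward; pixel columns grow to the right and rows downward; lengths in m; the calibration is good to about 2 mm. A picture is of the moment at which its call begins: read the wrist's pose just before it. There is no depth.
- hand_in(): hands the job in; it is judged then, once.
The state is a dict: "time_s": time; "joint_positions": joint angles; "qvel": joint speeds; "tau": joint torques, N m; "position": TCP position; "tcp_rot": TCP orientation; "force": force on the tool from outside, world axes, zero at the start; "moment": the same for the moment, N m; "opening": opening from 0.0 (shut) to 1.0 (fully open); "grasp_force": force on a finger pad.
Only numpy, scipy, OpenCV 4.12 (cv2) and the standard library are available. Lean on these libraries where they do the work, as an engineer would, in place of code of your own. Each camera call takes 0.05 s, during which the arm holds its last target. There are 200 camera calls.

### The job

Take the finished panel out of the laminating press and lay it flat in the grey tray, and lay all the waiting three-layer blanks flat, side by side, in the bed of the press. Then swing the top platen fully shut, push the lock pin through the fork and the platen's arm until its square grip is up against the fork, and last of all turn the pressure dial up to mark 6, never letting it go past mark 7. Leave the pin and dial set and do not disturb the other things on the bench.

Things in the scene. Friction and masses are not known exactly. Their poses are not given: they have to be found in the camera images.
- blank1: a small three-layer laminated wood block (dark, light, dark layers), 40 mm (its x) by 66 mm (its y) by 24 mm high, 50 g; origin at the centre of its underside, z up. Two to four such blanks wait on the bench to the right of the press (absent ones read None); which spot each lies on varies
- blank2: a small three-layer laminated wood block (dark, light, dark layers), 40 mm (its x) by 66 mm (its y) by 24 mm high, 50 g; origin at the centre of its underside, z up. Two to four such blanks wait on the bench to the right of the press (absent ones read None); which spot each lies on varies
- blank3: a small three-layer laminated wood block (dark, light, dark layers), 40 mm (its x) by 66 mm (its y) by 24 mm high, 50 g; origin at the centre of its underside, z up. Two to four such blanks wait on the bench to the right of the press (absent ones read None); which spot each lies on varies
- blank4: a small three-layer laminated wood block (dark, light, dark layers), 40 mm (its x) by 66 mm (its y) by 24 mm high, 50 g; origin at the centre of its underside, z up. Two to four such blanks wait on the bench to the right of the press (absent ones read None); which spot each lies on varies
- panel: the finished panel, a flat board of light wood with a browner top face, 60 mm (its x) by 100 mm (its y) by 18 mm high, 80 g; starts lying flat in the middle of the press bed; origin at the centre of its underside, z up
- pin: loose steel lock pin, 0.13 kg: a ribbed square grip 18 x 18 mm and 40 mm long, and a round shaft 10 mm thick and 62 mm long with a tapered tip. Origin on its axis at the shoulder where shaft meets grip; its x axis points along the shaft to the tip, the grip lies at x = -40 to 0 mm. It lies on the bench on a flat of the grip (axis 9 mm above the bench, shaft clear of it and level), at the right
- pin_nose (a point): the tip of the lock pin's shaft, on its axis
- press: the bench press: a green base 210 x 232 mm, fixed, in a different place and yaw at each start. Origin on the bench under the bed's middle; x away from the robot, y (left) towards the hinge. The shut platen's plate is 162 x 166 mm, its underside 28 mm, its top 44 mm and its green arm's top 70 mm above the bed. Open, it stands up beyond the +y rim and leans back, clear of the bed
- bed (a point): centre of the top of the press's black rubber bed, 30 mm above the bench; axes as the press's. Inside its aluminium rims the bed is 164 mm (x) by 160 mm (y); the rims are 6 mm wide and 8 mm above the bed. The open platen's plate stands from 10 mm past the +y rim's inside, leaning away; two hinge lugs at the +y corners, outside the rims, rise 46 mm above the bed
- lock_hole (a point): mouth of the round 14 mm pin hole, on the fork's face towards the robot; axes as the press's: the pin goes in along +x. Through an 8 mm cheek, 2 mm gap, the shut platen's 24 mm arm, 2 mm gap, 8 mm cheek: 44 mm in all. Cheeks 26 mm wide (y), tops 13 mm above this. Plate and rim are 42 mm or more off on +y; the handle bar is 44 mm off on -y, but only past x = +10 mm
- platen (a joint): hinge angle of the platen, rad: 0 is shut (level, on its stop), grows as it opens; starts at 1.7 to 1.95 (open, leaning back). Stiff hinge with a damper: it stays where left when steeper than about 0.85 rad, and sinks slowly shut by itself below that
- platen_handle (a point): middle of the platen's round steel handle bar, 14 mm thick, along the press's x, free for 28 mm to its ball end on +x and for 45 mm to the arm on -x. It can be pinched from above at any platen angle and turns in the grip. It is 271 mm from the hinge axis and swings up to 0.34 m above the bench
- platen_hinge (a point): point on the hinge axis (which runs along the press's x), level with the handle point along x. With the platen shut the handle point is 270 mm to -y of this point and 21 mm above it
- dial (a joint): angle of the pressure dial, rad: 0 at mark 0, grows turning clockwise seen from above; the marks 0 to 10 are 0.5 rad apart, so mark 6 is 3.0 rad and mark 7 is 3.5 rad; stops at 0 and 5.0. Starts between marks 0 and 2; stays where it is left (friction about 0.05 N m)
- regulator: grey air regulator box, 120 x 120 mm, top 58 mm above the bench, fixed, left of the press, place and yaw differing at each start. Origin under its middle, x away from the robot at yaw 0. On its top is a round aluminium scale, 108 mm across, with eleven dark marks; the long ones are 0, 5 and 10. Mark 5 points along its x; 0 is near the robot on the left, 10 near the robot on the right
- dial_grip (a point): on the dial's upright axis, at the height to grip it, 80 mm above the bench. The dial is a black fluted round knob, 52 mm across, from 60 to 92 mm above the bench, in the middle of the scale; a white line on its top and side is the pointer
- tray_in (a point): centre of the floor of the open grey plastic tray (fixed to the bench), 4 mm above the bench; outside 110 mm (x) by 150 mm (y), walls 4 mm thick and 25 mm high; axes as the tray's, z up
- brush: bystander: a flat brush lying near the robot, right of the middle; leave it
- wax_tin: bystander: a low round tin, 68 mm across and 30 mm high, between press and regulator, nearer the robot; leave it
- screwdriver: bystander: a screwdriver lying at the far right, beyond the pin; leave it
- glue: bystander: a small glue bottle, 54 mm across and 130 mm high, standing at the far left, behind the hinge side of the press; leave it
- sanding_block: bystander: a plain wooden sanding block, 50 x 90 x 30 mm, one solid light wood without layers, at the right nearer the robot than the pin; leave it
There are look-alikes about, which are no part of the job. There is more than one size of the regulator; the job needs the larger. What is shaped like the blank1 but blue is not meant.

How it is judged (in metres and radians):
On the way, in this order (a step that is already met when the one before it is completed fails the run):
1. the finished panel lies flat in the tray and every blank lies flat in the press bed (x of panel in the frame of tray_in between -0.035 and 0.035 m and y of panel in the frame of tray_in between -0.05 and 0.05 m and z of panel in the frame of tray_in between -0.004 and 0.006 m and angle between each of panel, blank1, blank2, blank3, blank4's own z axis and vertical below 0.12 rad and x of blank1 in the frame of bed between -0.068 and 0.068 m and y of blank1 in the frame of bed between -0.068 and 0.068 m and z of blank1 in the frame of bed between -0.004 and 0.005 m and x of blank2 in the frame of bed between -0.068 and 0.068 m and y of blank2 in the frame of bed between -0.068 and 0.068 m and z of blank2 in the frame of bed between -0.004 and 0.005 m and x of blank3 in the frame of bed between -0.068 and 0.068 m and y of blank3 in the frame of bed between -0.068 and 0.068 m and z of blank3 in the frame of bed between -0.004 and 0.005 m and x of blank4 in the frame of bed between -0.068 and 0.068 m and y of blank4 in the frame of bed between -0.068 and 0.068 m and z of blank4 in the frame of bed between -0.004 and 0.005 m), for 0.2 s.
2. the platen is shut over the blanks (value of joint platen below 0.03 rad and x of blank1 in the frame of bed between -0.068 and 0.068 m and y of blank1 in the frame of bed between -0.068 and 0.068 m and z of blank1 in the frame of bed between -0.004 and 0.005 m and angle between each of blank1, blank2, blank3, blank4's own z axis and vertical below 0.12 rad and x of blank2 in the frame of bed between -0.068 and 0.068 m and y of blank2 in the frame of bed between -0.068 and 0.068 m and z of blank2 in the frame of bed between -0.004 and 0.005 m and x of blank3 in the frame of bed between -0.068 and 0.068 m and y of blank3 in the frame of bed between -0.068 and 0.068 m and z of blank3 in the frame of bed between -0.004 and 0.005 m and x of blank4 in the frame of bed between -0.068 and 0.068 m and y of blank4 in the frame of bed between -0.068 and 0.068 m and z of blank4 in the frame of bed between -0.004 and 0.005 m), for 0.2 s.
3. the lock pin is home through fork and arm (value of joint platen below 0.03 rad and x of pin in the frame of lock_hole between -0.008 and 0.004 m and y of pin in the frame of lock_hole between -0.005 and 0.005 m and z of pin in the frame of lock_hole between -0.005 and 0.005 m and x of pin_nose in the frame of lock_hole above 0.05 m and angle between the x axis of pin and the x axis of lock_hole, either way round below 0.15 rad), for 0.2 s.
4. the dial stands at mark 6 (x of pin in the frame of lock_hole between -0.008 and 0.004 m and y of pin in the frame of lock_hole between -0.005 and 0.005 m and z of pin in the frame of lock_hole between -0.005 and 0.005 m and x of pin_nose in the frame of lock_hole above 0.05 m and angle between the x axis of pin and the x axis of lock_hole, either way round below 0.15 rad and value of joint dial between 2.85 and 3.15 rad), for 0.2 s.
At the end, for the whole second after the job is handed in: Panel flat in the tray; every blank flat in the bed, centre within 68 mm of its middle each way; platen shut (within 0.03 rad); pin through fork and arm, its shoulder within 8 mm of the fork; dial at mark 6 within 0.15 rad; all at rest (all of step 2 and all of step 4 and x of panel in the frame of tray_in between -0.035 and 0.035 m and y of panel in the frame of tray_in between -0.05 and 0.05 m and z of panel in the frame of tray_in between -0.004 and 0.006 m and angle between panel's own z axis and vertical below 0.12 rad and linear speed of each of blank1, blank2, blank3, blank4, panel below 0.03 m/s and velocity of joint dial between -0.05 and 0.05 rad/s); the robot touches nothing.
It fails at once if the dial is turned past mark 7 (value of joint dial above 3.5 rad).
It fails at once if another thing on the bench is moved more than 5 cm (distance of any of brush, wax_tin, screwdriver, glue, sanding_block from where it was at the start of the episode above 0.05 m).
It fails at once if the bottle or the tin is knocked over (angle between any of wax_tin, glue's own z axis and vertical above 0.6 rad).
Of blank1, blank2, blank3, blank4 only 2 to 4 are there at a start; the rules pass over those that are not, and their reading is None.
At some moment in a run one of blank1, blank2, blank3, blank4, pin may be knocked a few centimetres aside while the robot is not near it.
Once in a run the grip may slacken for a moment while it holds something.
It also fails if it takes over 210 s, if anything falls off the work surface, if the arm or the gripper's body presses on something with over 40 N, if the wrist force passes 120 N, or if a joint passes its speed limit or range.

## Working session

There is one attempt and no reset: what is moved stays moved. The work goes in short steps, Python scripts to look and compute and a tool call to move; the robot and the scene stay as the last step left them, time stands still between calls to the robot, and variables do not carry over. Pictures are saved under pics/ and viewed, at most 14 in all, crops included, and the job is handed in when it is done.

Besides the shell and the picture viewer there is one more tool, called after "Request:" by a JSON object that holds its "api" and its "payload". step_arm: Moves the arm, as the interface text tells. Scaled input: -1 to 1 covers 0.3 m each way for a shift and 45 degrees each way for a turn. Its arguments: {"type":"object","properties":{"steps":{"type":"array"}},"required":["steps"]}

```bash
ls; mkdir -p pics; cat > h.py <<'E'
from rig import *
import numpy as np, cv2
def cap(name,fn=None):
    s=read_state(); c=capture(name); im=np.array(c["image"])
    if name=="wrist":
        T=np.eye(4);T[:3,:3]=np.array(s["tcp_rot"]);T[:3,3]=s["position"];c["W"]=T@np.array(c["T_tool_cam"])
    else: c["W"]=np.array(c["world_from_camera"])
    h=im.shape[0];c["f"]=h/2/np.tan(np.radians(c["vertical_fov"])/2)
    if fn: cv2.imwrite(fn,im[:,:,::-1])
    return c
def ray(c,u,v):
    x=(u-c["cx"])/c["f"];y=(v-c["cy"])/c["f"]
    a,b=x,y
    for _ in range(20):
        k=1+c["k1"]*(a*a+b*b);a,b=x/k,y/k
    return c["W"][:3,:3]@np.array([a,b,1.]),c["W"][:3,3]
def px2w(c,u,v,z):
    d,o=ray(c,u,v);return o+d*(z-o[2])/d[2]
def w2px(c,p):
    q=np.linalg.inv(c["W"])@np.append(p,1);a,b=q[:2]/q[2];k=1+c["k1"]*(a*a+b*b)
    return np.array([c["f"]*a*k+c["cx"],c["f"]*b*k+c["cy"]])
E
python3 - <<'E'
from h import *
import pickle
for n in("scene","top","wrist"):
    c=cap(n,f"pics/{n}0.png");pickle.dump(c,open(n+".pkl","wb"));print(n,c["f"],c["k1"],c["W"].round(3).tolist())
s=read_state();print({k:s[k] for k in("time_s","position","tcp_rot","force","opening")})
a=cv2.imread("pics/top0.png");cv2.imwrite("pics/top0b.png",cv2.resize(a,(800,600)))
a=cv2.imread("pics/scene0.png");cv2.imwrite("pics/scene0b.png",cv2.resize(a,(800,600)))
E
```

```text
pics
scene 427.8876962191233 -0.08748992908353284 [[0.779, 0.478, -0.406, 1.007], [0.627, -0.579, 0.521, -0.697], [0.014, -0.661, -0.75, 1.086], [0.0, 0.0, 0.0, 1.0]]
top 469.63669200247784 -0.14535731313572198 [[0.013, -0.983, 0.184, 0.149], [-1.0, -0.014, -0.002, 0.006], [0.004, -0.184, -0.983, 1.665], [0.0, 0.0, 0.0, 1.0]]
wrist 310.02915264292784 -0.08461000565182705 [[0.337, 0.909, 0.245, 0.142], [0.942, -0.325, -0.089, 0.612], [-0.001, 0.261, -0.965, 0.384], [0.0, 0.0, 0.0, 1.0]]
{'time_s': 0.15, 'position': array([0.20977892, 0.58817751, 0.24678914]), 'tcp_rot': array([[-9.41823436e-01,  3.36107015e-01, -8.29859711e-04],
       [ 3.36107913e-01,  9.41822354e-01, -1.45726423e-03],
       [ 2.91783694e-04, -1.65140803e-03, -9.99998594e-01]]), 'force': array([1.286051  , 0.0187622 , 0.33803897]), 'opening': 1.00034044111163}
```

View pics/top0b.png

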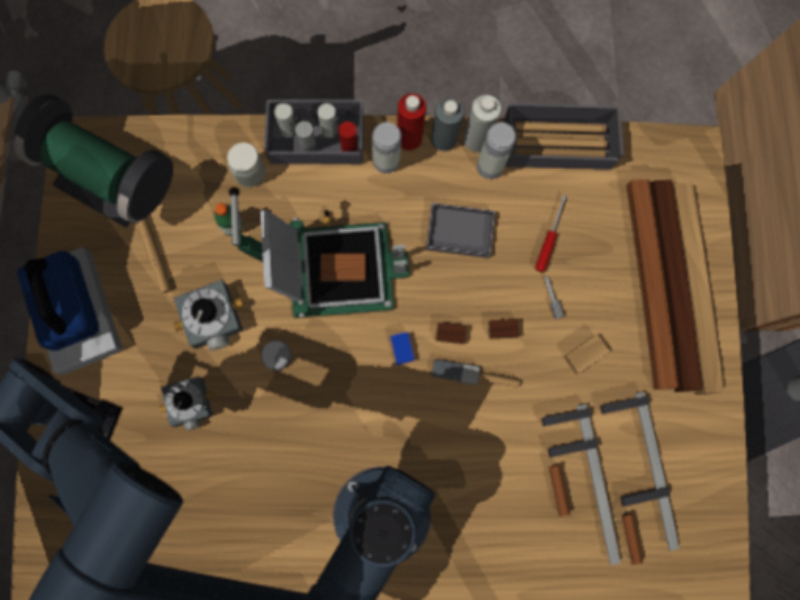

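View pics/scene0b.png

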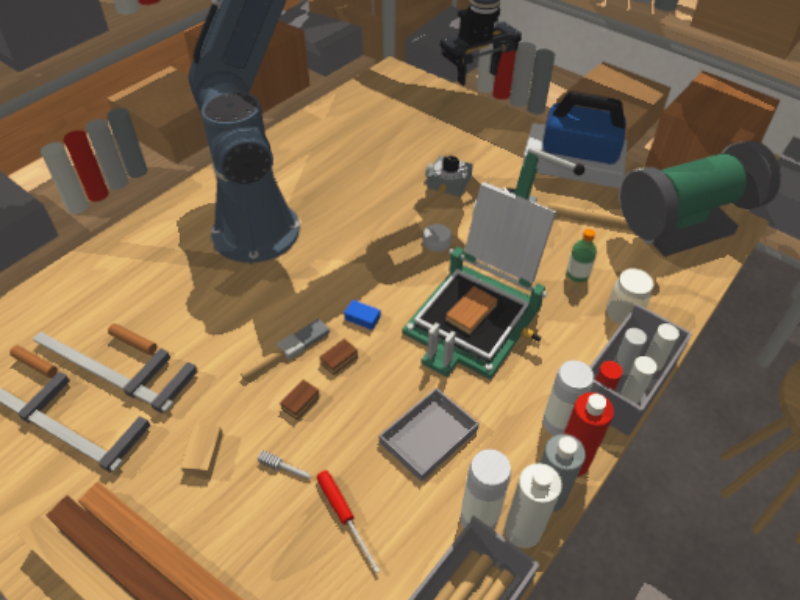

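The top view, in 800x600 pixels, shows:
- **Press:** bed at (345,268), with the panel at (343,267) and the fork at (400,262).
- **Tray:** (462,230).
- **Pin:** (554,298), lying between the screwdriver (548,250) and the sanding block (587,351).
- **Blanks:** two brown layered blocks at (452,332) and (505,328). The blue block at (402,348) is the decoy.
- **Regulators:** the larger is at (207,312) and the smaller at (185,402), so the job needs the one at (207,312).

I'll work out positions and confirm with an enlarged crop.

```bash
python3 - <<'E'
from h import *
import pickle
c=pickle.load(open("top.pkl","rb"))
P=dict(panel=(343,267,.048),blA=(452,332,.024),blB=(505,328,.024),pin=(554,298,.009),tray=(462,230,.004),dial=(206,309,.092),sdial=(183,401,.06),fork=(400,262,.07),bl_nl=(303,229,.038),bl_nr=(388,225,.038),b_fl=(304,304,.038),b_fr=(389,304,.038),glue=(222,212,.1),brush=(456,371,.01),sand=(587,351,.03),tin=(275,353,.03),handle=(234,192,.33))
for k,(u,v,z) in P.items(): print(k,px2w(c,u*.64,v*.64,z).round(3))
im=c["image"][:,:,::-1]
a=cv2.resize(im[110:275,85:285],(800,600)[:1]+(660,),interpolation=cv2.INTER_CUBIC)[:600]
b=cv2.resize(im[160:260,260:400],None,fx=4,fy=4,interpolation=cv2.INTER_CUBIC)
cv2.imwrite("pics/c1.png",a)
E
```

```text
panel [0.556 0.091 0.048]
blA [ 0.413 -0.158  0.024]
blB [ 0.424 -0.279  0.024]
pin [ 0.499 -0.398  0.009]
tray [ 0.661 -0.185  0.004]
dial [0.446 0.389 0.092]
sdial [0.245 0.437 0.06 ]
fork [ 0.563 -0.037  0.07 ]
bl_nl [0.647 0.187 0.038]
bl_nr [ 0.66  -0.01   0.038]
b_fl [0.471 0.178 0.038]
b_fr [ 0.473 -0.014  0.038]
glue [0.667 0.364 0.1  ]
brush [ 0.326 -0.168  0.01 ]
sand [ 0.372 -0.466  0.03 ]
tin [0.359 0.241 0.03 ]
handle [0.631 0.291 0.33 ]
```

View pics/c1.png

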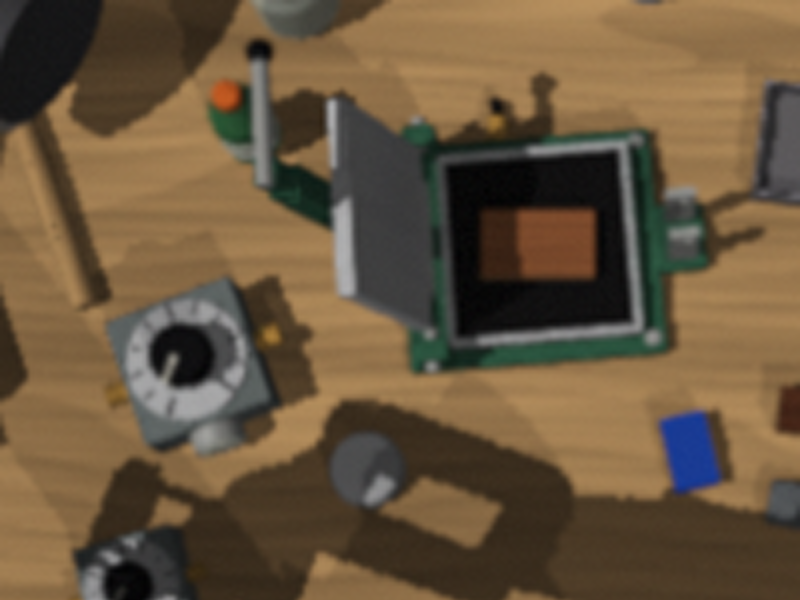

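```bash
cat >> h.py <<'E'
def Rpsi(p):
    p=np.radians(p);c,s=np.cos(p),np.sin(p)
    return np.array([[-s,c,0],[c,s,0],[0,0,-1.]])
from scipy.spatial.transform import Rotation as Ro
def psi():
    R=np.array(read_state()["tcp_rot"]);return np.degrees(np.arctan2(R[1,1],R[0,1]))
def plan(*wps,start=None):
    "waypoints (x,y,z,psi): row numbers for each, one call per waypoint, chained from the last"
    s=read_state();p=np.array(s["position"]);R=np.array(s["tcp_rot"])
    print("now",p.round(4),"psi",round(psi(),2))
    for w in wps:
        q=np.array(w[:3],float);Q=Rpsi(w[3])
        d=R.T@(q-p)/.3;r=Ro.from_matrix(R.T@Q).as_rotvec(degrees=True)
        n=max(np.linalg.norm(q-p)/.0417,np.linalg.norm(r)/7.16)
        print(w,"->",d.round(3).tolist(),(r/45).round(3).tolist(),"rows %.1f"%n, "TOO BIG" if max(abs(d).max(),abs(r/45).max())>1 else "")
        p,R=q,Q
E
python3 -c "
from h import *
plan((.24,.5,.46,80),(.42,.30,.46,90),(.43,.12,.46,90))"
```

```text
now [0.2098 0.5882 0.2468] psi 70.36
(0.24, 0.5, 0.46, 80) -> [-0.193, -0.244, -0.71] [-0.002, -0.001, -0.214] rows 5.6 
(0.42, 0.3, 0.46, 90) -> [-0.707, -0.552, 0.0] [0.0, 0.0, -0.222] rows 6.5 
(0.43, 0.12, 0.46, 90) -> [-0.033, -0.6, 0.0] [0.0, 0.0, 0.0] rows 4.3
```

Request:
{"api": "step_arm", "payload": {"steps": [[-0.193,-0.244,-0.71,0,0,-0.214,-1],[-0.193,-0.244,-0.71,0,0,-0.214,-1],[-0.193,-0.244,-0.71,0,0,-0.214,-1],[-0.193,-0.244,-0.71,0,0,-0.214,-1],[-0.193,-0.244,-0.71,0,0,-0.214,-1],[-0.193,-0.244,-0.71,0,0,-0.214,-1],[-0.193,-0.244,-0.71,0,0,-0.214,-1]]}}

```text
time_s: 0.73
position: [0.2416, 0.5003, 0.4672]
tcp_rot: [[-0.984, 0.175, 0.008], [0.175, 0.984, 0.009], [-0.006, 0.01, -1.0]]
force: [0.7, 0.2, 1.7]
opening: 0.996
grasp_force: 0.0
```

Request:
{"api": "step_arm", "payload": {"steps": [[-0.707,-0.552,0,0,0,-0.222,-1],[-0.707,-0.552,0,0,0,-0.222,-1],[-0.707,-0.552,0,0,0,-0.222,-1],[-0.707,-0.552,0,0,0,-0.222,-1],[-0.707,-0.552,0,0,0,-0.222,-1],[-0.707,-0.552,0,0,0,-0.222,-1],[-0.707,-0.552,0,0,0,-0.222,-1],[-0.707,-0.552,0,0,0,-0.222,-1]]}}

```text
time_s: 1.4
position: [0.4229, 0.297, 0.4589]
tcp_rot: [[-1.0, 0.006, -0.001], [0.006, 1.0, -0.003], [0.001, -0.003, -1.0]]
force: [0.4, 0.5, 0.5]
opening: 0.998
grasp_force: 0.0
```

Request:
{"api": "step_arm", "payload": {"steps": [[-0.033,-0.6,0,0,0,0,-1],[-0.033,-0.6,0,0,0,0,-1],[-0.033,-0.6,0,0,0,0,-1],[-0.033,-0.6,0,0,0,0,-1],[-0.033,-0.6,0,0,0,0,-1],[-0.033,-0.6,0,0,0,0,-1],[-0.033,-0.6,0,0,0,0,-1]]}}

```text
time_s: 1.98
position: [0.4295, 0.1206, 0.4599]
tcp_rot: [[-1.0, 0.002, -0.002], [0.002, 1.0, 0.001], [0.002, 0.001, -1.0]]
force: [-0.3, 0.7, 0.4]
opening: 1.001
grasp_force: 0.0
```

```bash
python3 - <<'E'
from h import *
import pickle
c=cap("wrist");pickle.dump(c,open("w1.pkl","wb"))
s=read_state();print(s["time_s"],s["position"],psi())
cv2.imwrite("pics/w1.png",cv2.resize(c["image"][:,:,::-1],(800,600),interpolation=cv2.INTER_CUBIC))
E
```

```text
2.0333 [0.42948555 0.12121966 0.45999044] 89.99559463372046
```

View pics/w1.png

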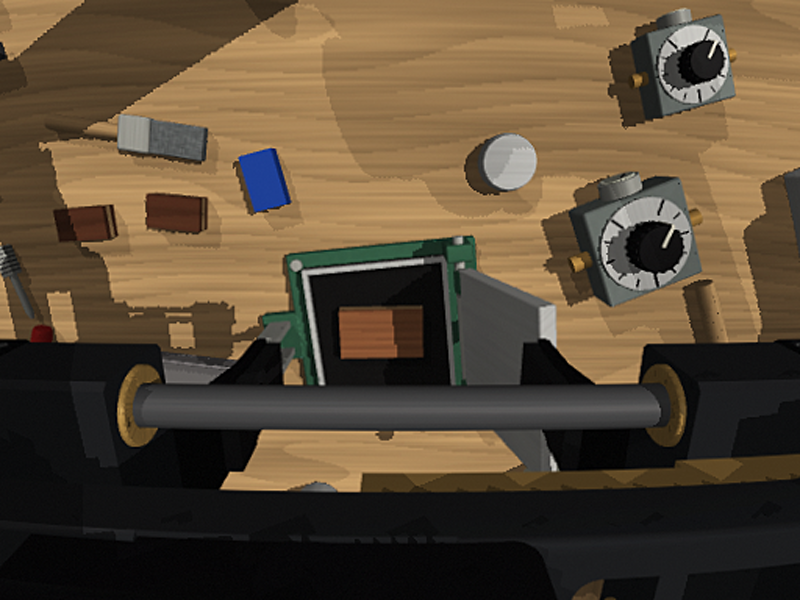

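The wrist view (robot side at the top) shows the panel at (381,333), the blanks at (85,223) and (176,213), the decoy at (264,180), and the large regulator with its knob at (662,247). The small regulator is at (690,62).

```bash
python3 - <<'E'
from h import *
import pickle
c=pickle.load(open("w1.pkl","rb"))
def q(n,z,*pp):
    r=np.array([px2w(c,u*.64,v*.64,z) for u,v in pp]);print(n,r[:,:2].round(4).tolist(),"mean",r.mean(0).round(4)[:2])
    return r
r=q("panel",.048,(340,308),(423,306),(423.5,358),(342,360));d=r[1]-r[0]+r[2]-r[3];print(np.degrees(np.arctan2(d[1],d[0]))-90,np.linalg.norm(d)/2)
r=q("bednear",.038,(303,270),(440,260))
r=q("base near",.03,(287,256),(474,237))
r=q("reg",.058,(572,212),(682,178),(701,270),(609,305));print(np.linalg.norm(np.diff(r,axis=0),axis=1))
for a,b in((0,1),(3,2)):
  d=r[b]-r[a];print("yaw",np.degrees(np.arctan2(d[1],d[0]))-90)
q("dialtop",.092,(662,247)); q("pointer tip",.092,(672,228))
q("scale centre",.059,(646,245))
q("A",.024,(146,193),(200,195),(200,232),(147,228))
q("B",.024,(54,208),(109,205),(115,239),(58,243))
q("marks",.059,(683,289),(601,256),(646,200),(663,204),(615,270))
E
```

```text
panel [[0.5231, 0.0489], [0.5209, 0.1472], [0.5871, 0.1485], [0.5896, 0.0489]] mean [0.5552 0.0984]
1.3439836167298438 0.09901916908517111
bednear [[0.4791, 0.0052], [0.4676, 0.1672]] mean [0.4733 0.0862]
base near [[0.4636, -0.0147], [0.4416, 0.2076]] mean [0.4526 0.0964]
reg [[0.409, 0.3127], [0.3695, 0.437], [0.4751, 0.4755], [0.5176, 0.3668]] mean [0.4428 0.398 ]
[0.13047045 0.11242104 0.11667588]
yaw 17.65184098512465
yaw 21.361555242397756
dialtop [[0.4424, 0.4039]] mean [0.4424 0.4039]
pointer tip [[0.4216, 0.4126]] mean [0.4216 0.4126]
scale centre [[0.4457, 0.4027]] mean [0.4457 0.4027]
A [[0.3871, -0.1825], [0.3907, -0.1161], [0.4347, -0.1205], [0.4289, -0.1865]] mean [ 0.4103 -0.1514]
B [[0.402, -0.3049], [0.4002, -0.2315], [0.4417, -0.2296], [0.4455, -0.307]] mean [ 0.4224 -0.2682]
marks [[0.498, 0.4556], [0.4587, 0.3505], [0.3946, 0.3967], [0.3987, 0.4173], [0.4751, 0.3689]] mean [0.445  0.3978]
```

```bash
python3 -c "
from h import *
plan((.50,.05,.46,46),(.55,-.04,.36,3))"
```

```text
now [0.4295 0.1212 0.46  ] psi 90.0
(0.5, 0.05, 0.46, 46) -> [-0.235, -0.237, -0.001] [0.001, -0.002, 0.978] rows 6.1 
(0.55, -0.04, 0.36, 3) -> [-0.328, -0.1, 0.333] [0.0, 0.0, 0.956] rows 6.0
```

Request:
{"api": "step_arm", "payload": {"steps": [[-0.235,-0.237,0,0,0,0.978,-1],[-0.235,-0.237,0,0,0,0.978,-1],[-0.235,-0.237,0,0,0,0.978,-1],[-0.235,-0.237,0,0,0,0.978,-1],[-0.235,-0.237,0,0,0,0.978,-1],[-0.235,-0.237,0,0,0,0.978,-1],[-0.235,-0.237,0,0,0,0.978,-1],[-0.235,-0.237,0,0,0,0.978,-1]]}}

```text
time_s: 2.7
position: [0.5003, 0.0508, 0.4602]
tcp_rot: [[-0.722, 0.692, -0.001], [0.692, 0.722, 0.001], [0.001, -0.0, -1.0]]
force: [-0.7, 0.3, 0.8]
opening: 0.998
grasp_force: 0.0
```

Request:
{"api": "step_arm", "payload": {"steps": [[-0.328,-0.1,0.333,0,0,0.956,-1],[-0.328,-0.1,0.333,0,0,0.956,-1],[-0.328,-0.1,0.333,0,0,0.956,-1],[-0.328,-0.1,0.333,0,0,0.956,-1],[-0.328,-0.1,0.333,0,0,0.956,-1],[-0.328,-0.1,0.333,0,0,0.956,-1],[-0.328,-0.1,0.333,0,0,0.956,-1],[-0.328,-0.1,0.333,0,0,0.956,-1]]}}

```text
time_s: 3.37
position: [0.5504, -0.04, 0.3605]
tcp_rot: [[-0.057, 0.998, -0.0], [0.998, 0.057, 0.0], [0.0, -0.0, -1.0]]
force: [-0.5, 1.2, -0.0]
opening: 0.997
grasp_force: 0.0
```

```bash
python3 - <<'E'
from h import *
import pickle
c=cap("wrist");pickle.dump(c,open("w2.pkl","wb"))
s=read_state();print(s["time_s"],s["position"],psi())
cv2.imwrite("pics/w2.png",cv2.resize(c["image"][:,:,::-1],(800,600),interpolation=cv2.INTER_CUBIC))
E
```

```text
3.4167 [ 0.55032991 -0.04002523  0.36078955] 3.2673311852717037
```

View pics/w2.png

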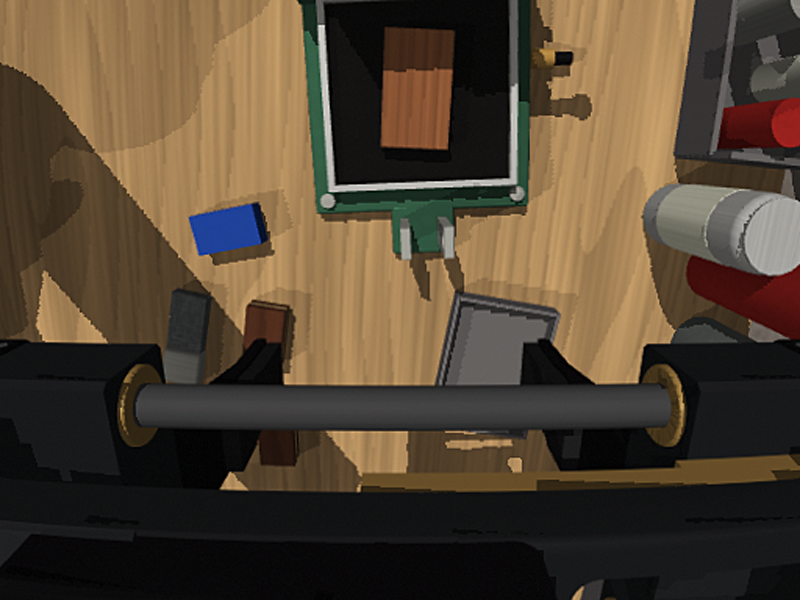

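The view (right is +x, up is +y) shows the panel at (417,90), the rim's inner near-side corners at (336,185) and (511,180), the fork cheeks at (405,238) and (447,238), and the tray at (500,345). I'll enlarge it.

```bash
python3 - <<'E'
from h import *
import pickle
c=pickle.load(open("w2.pkl","rb"))
im=c["image"][:,:,::-1]
cv2.imwrite("pics/c2.png",cv2.resize(im[0:174,180:400],None,fx=3.45,fy=3.45,interpolation=cv2.INTER_CUBIC))
# panel segmentation: reddish
h=cv2.cvtColor(np.ascontiguousarray(im),cv2.COLOR_BGR2HSV)
m=((h[:,:,0]<14)&(h[:,:,1]>110)&(h[:,:,2]>50)).astype(np.uint8);m[110:]=0;m[:,:200]=0;m[:,340:]=0
n,l,st,ce=cv2.connectedComponentsWithStats(m);k=1+st[1:,4].argmax();print(st[k])
ct,_=cv2.findContours((l==k).astype(np.uint8),0,2);R=cv2.minAreaRect(ct[0]);B=cv2.boxPoints(R);print(R)
w=np.array([px2w(c,*b,.046) for b in B]);print(w.round(4),w.mean(0))
for i in range(4): d=w[(i+1)%4]-w[i];print(np.linalg.norm(d),np.degrees(np.arctan2(d[1],d[0])))
E
```

```text
[ 243   17   48   79 3373]
((266.4095153808594, 56.40045166015625), (44.616111755371094, 76.86528015136719), 2.726311206817627)
[[0.5249 0.0455 0.046 ]
 [0.5249 0.147  0.046 ]
 [0.5851 0.1479 0.046 ]
 [0.5877 0.0463 0.046 ]] [0.55565139 0.09667767 0.046     ]
0.1014212464219661 89.99392436713124
0.06015432875764745 0.8730479024584665
0.10161999899835747 -88.49759253069304
0.06282697970240264 -179.31350363675068
```

View pics/c2.png

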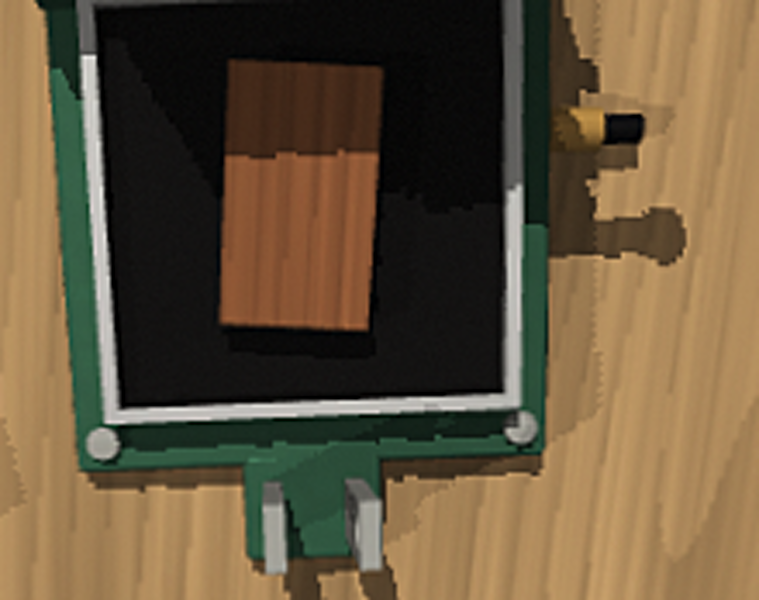

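```bash
python3 - <<'E'
from h import *
import pickle
c=pickle.load(open("w2.pkl","rb"))
g=lambda u,v,z:px2w(c,180+u/3.45,v/3.45,z)
for z in(.03,.038):
    w=np.array([g(*p,z) for p in((122,408),(503,390),(503,5),(97,8))]);print(z,w[:,:2].round(4).tolist(),w.mean(0)[:2].round(4),np.linalg.norm(np.roll(w,-1,0)-w,axis=1).round(4))
    for i in range(4): d=np.roll(w,-1,0)[i]-w[i];print(np.degrees(np.arctan2(d[1],d[0])).round(2),end=" ")
    print()
for z in(.09,.095,.1,.105):
    a=g(264,531,z);b=g(382,527,z);e=g(275,490,z);f=g(275,572,z)
    print(z,a,b,np.linalg.norm(a-b),"y-width",np.linalg.norm(e-f))
q=lambda u,v,z:px2w(c,u*.64,v*.64,z)
print("tray top corners",[q(*p,.025).round(4).tolist() for p in((459,292),(559,309))])
print("tray floor",[q(*p,.004).round(4).tolist() for p in((466,304),(552,320))])
E
```

```text
0.03 [[0.4859, 0.0087], [0.6488, 0.0259], [0.6338, 0.179], [0.4707, 0.1679]] [0.5598 0.0954] [0.1638 0.1538 0.1635 0.1599]
6.03 95.6 -176.13 -84.54 
0.038 [[0.4869, 0.0091], [0.6471, 0.026], [0.6323, 0.1764], [0.472, 0.1656]] [0.5596 0.0943] [0.161  0.1512 0.1607 0.1572]
6.03 95.6 -176.13 -84.54 
0.09 [ 0.54937484 -0.03184481  0.09      ] [ 0.5945498  -0.02766912  0.09      ] 0.04536753391115736 y-width 0.03176153459431279
0.095 [ 0.54933436 -0.03107032  0.095     ] [ 0.59395588 -0.02694578  0.095     ] 0.044811745624017914 y-width 0.031372430594442204
0.1 [ 0.54929387 -0.03029582  0.1       ] [ 0.59336197 -0.02622245  0.1       ] 0.04425595733687837 y-width 0.03098332659457161
0.105 [ 0.54925338 -0.02952133  0.105     ] [ 0.59276805 -0.02549911  0.105     ] 0.04370016904973893 y-width 0.030594222594701043
tray top corners [[0.6117, -0.0909, 0.025], [0.7165, -0.103, 0.025]]
tray floor [[0.6232, -0.1091, 0.004], [0.7182, -0.1218, 0.004]]
```

```bash
python3 -c "
from h import *
plan((.556,.0966,.22,1),(.556,.0966,.058,1),(.556,.0966,.20,1),(.66,-.04,.20,-6.6))"
```

```text
now [ 0.5503 -0.04    0.3608] psi 3.27
(0.556, 0.0966, 0.22, 1) -> [0.454, 0.045, 0.469] [0.0, -0.0, 0.05] rows 4.7 
(0.556, 0.0966, 0.058, 1) -> [0.0, 0.0, 0.54] [0.0, 0.0, 0.0] rows 3.9 
(0.556, 0.0966, 0.2, 1) -> [0.0, 0.0, -0.473] [0.0, 0.0, 0.0] rows 3.4 
(0.66, -0.04, 0.2, -6.6) -> [-0.461, 0.339, 0.0] [0.0, 0.0, 0.169] rows 4.1
```

Request:
{"api": "step_arm", "payload": {"steps": [[0.454,0.045,0.469,0,0,0.05,-1],[0.454,0.045,0.469,0,0,0.05,-1],[0.454,0.045,0.469,0,0,0.05,-1],[0.454,0.045,0.469,0,0,0.05,-1],[0.454,0.045,0.469,0,0,0.05,-1],[0.454,0.045,0.469,0,0,0.05,-1],[0.454,0.045,0.469,0,0,0.05,-1]]}}

```text
time_s: 4.0
position: [0.556, 0.0972, 0.2192]
tcp_rot: [[-0.018, 1.0, -0.002], [1.0, 0.018, -0.0], [-0.0, -0.002, -1.0]]
force: [-0.6, -1.5, 0.9]
opening: 1.001
grasp_force: 0.0
```

Request:
{"api": "step_arm", "payload": {"steps": [[0,0,0.2,0,0,0,-1],[0,0,0.3,0,0,0,-1],[0,0,0.4,0,0,0,-1],[0,0,0.48,0,0,0,-1],[0,0,0.54,0,0,0,-1],[0,0,0.54,0,0,0,-1],[0,0,0.54,0,0,0,-1]]}}

```text
time_s: 4.58
position: [0.5585, 0.0947, 0.0588]
tcp_rot: [[-0.013, 1.0, 0.003], [1.0, 0.013, -0.0], [-0.0, 0.003, -1.0]]
force: [-0.9, 0.3, -0.4]
opening: 1.0
grasp_force: 0.0
```

Request:
{"api": "step_arm", "payload": {"steps": [[0,0,0,0,0,0,1],[0,0,0,0,0,0,1],[0,0,0,0,0,0,1],[0,0,0,0,0,0,1],[0,0,0,0,0,0,1],[0,0,0,0,0,0,1],[0,0,0,0,0,0,1],[0,0,0,0,0,0,1]]}}

```text
time_s: 5.25
position: [0.5568, 0.0959, 0.0585]
tcp_rot: [[-0.013, 1.0, 0.0], [1.0, 0.013, -0.0], [-0.0, 0.0, -1.0]]
force: [-1.1, -0.5, 5.5]
opening: 0.685
grasp_force: 30.0
```

Request:
{"api": "step_arm", "payload": {"steps": [[0,0,-0.1,0,0,0,1],[0,0,-0.2,0,0,0,1],[0,0,-0.35,0,0,0,1],[0,0,-0.47,0,0,0,1],[0,0,-0.6,0,0,0,1],[0,0,-0.6,0,0,0,1]]}}

```text
time_s: 5.75
position: [0.5614, 0.0961, 0.2457]
tcp_rot: [[-0.013, 1.0, 0.016], [1.0, 0.013, -0.0], [-0.0, 0.016, -1.0]]
force: [-0.0, -0.6, 0.5]
opening: 0.688
grasp_force: 30.0
```

```bash
python3 -c "
from h import *
print(read_state()['grasp_force'],read_state()['opening'])
plan((.62,-.10,.25,-3),(.66,-.31,.28,-6.6))"
```

```text
29.99969780445099 0.6881291806691721
now [0.5614 0.0961 0.2457] psi 0.72
(0.62, -0.1, 0.25, -3) -> [-0.656, 0.187, -0.011] [0.02, -0.0, 0.083] rows 4.9 
(0.66, -0.31, 0.28, -6.6) -> [-0.692, 0.17, -0.1] [0.0, 0.0, 0.08] rows 5.2
```

Request:
{"api": "step_arm", "payload": {"steps": [[-0.656,0.187,0,0,0,0.083,1],[-0.656,0.187,0,0,0,0.083,1],[-0.656,0.187,0,0,0,0.083,1],[-0.656,0.187,0,0,0,0.083,1],[-0.656,0.187,0,0,0,0.083,1],[-0.656,0.187,0,0,0,0.083,1]]}}

```text
time_s: 6.25
position: [0.6177, -0.1079, 0.237]
tcp_rot: [[0.059, 0.998, 0.003], [0.998, -0.059, -0.005], [-0.005, 0.004, -1.0]]
force: [1.3, 0.4, -0.7]
opening: 0.682
grasp_force: 30.0
```

Request:
{"api": "step_arm", "payload": {"steps": [[-0.692,0.17,-0.1,0,0,0.08,1],[-0.692,0.17,-0.1,0,0,0.08,1],[-0.692,0.17,-0.1,0,0,0.08,1],[-0.692,0.17,-0.1,0,0,0.08,1],[-0.692,0.17,-0.1,0,0,0.08,1],[-0.692,0.17,-0.1,0,0,0.08,1],[-0.692,0.17,-0.1,0,0,0.08,1],[-0.692,0.17,-0.1,0,0,0.08,1]]}}

```text
time_s: 6.92
position: [0.6544, -0.3097, 0.2662]
tcp_rot: [[0.117, 0.993, -0.002], [0.993, -0.117, 0.003], [0.002, -0.003, -1.0]]
force: [-1.0, 0.5, -0.9]
opening: 0.687
grasp_force: 30.0
```

```bash
python3 - <<'E'
from h import *
import pickle
c=cap("wrist");pickle.dump(c,open("w3.pkl","wb"))
s=read_state();print(s["time_s"],s["position"],psi(),s["opening"])
cv2.imwrite("pics/w3.png",cv2.resize(c["image"][:,:,::-1],(800,600),interpolation=cv2.INTER_CUBIC))
E
```

```text
6.9667 [ 0.6544391  -0.30844182  0.26638918] -6.6079952363521635 0.6848297525762355
```

View pics/w3.png

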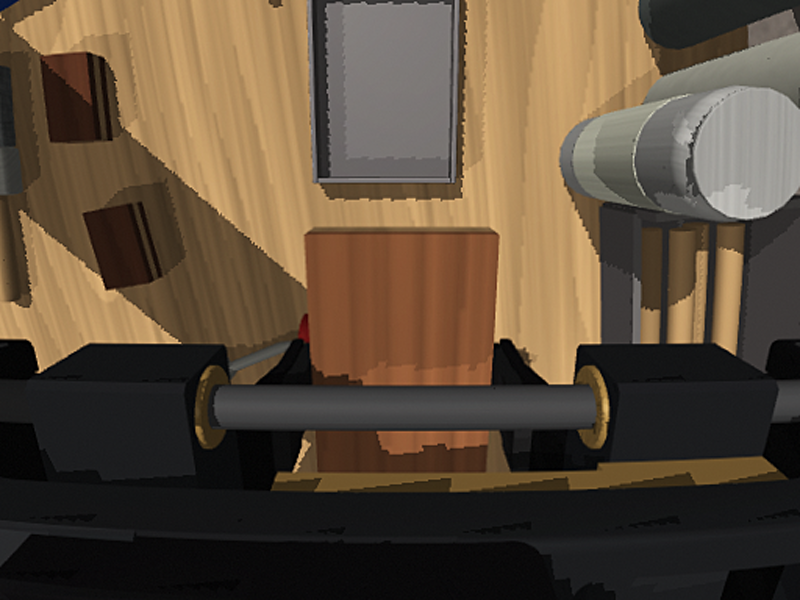

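The tray is right ahead, with its top near corners at (313,183) and (457,184). The panel is firmly held. The two layered blanks are at (70,98) and (118,246).

```bash
python3 - <<'E'
from h import *
import pickle
c=pickle.load(open("w3.pkl","rb"))
q=lambda u,v,z:px2w(c,u*.64,v*.64,z)
def quad(n,z,*p):
    w=np.array([q(*a,z) for a in p]);d=np.roll(w,-1,0)-w
    print(n,w.mean(0).round(4)[:2],np.linalg.norm(d,axis=1).round(4),np.degrees(np.arctan2(d[:,1],d[:,0])).round(1));return w
w=quad("tray",.025,(313,183),(457,184),(464,0),(311,0));e=(w[0]+w[1])/2
a=np.arctan2(*(w[1]-w[0])[[1,0]]);print(e+.075*np.array([-np.sin(a),np.cos(a),0]))
a=np.arctan2(*(w[2]-w[1])[[1,0]]);print(np.degrees(a))
quad("A",.024,(43,55),(89,53),(96,140),(50,142))
quad("B",.024,(84,213),(129,203),(153,276),(107,290))
E
```

```text
tray [ 0.6568 -0.1862] [0.1106 0.1312 0.11   0.1307] [ -7.2  82.3 173.  -98. ]
[ 0.65726146 -0.17663302  0.025     ]
82.27956135022451
A [ 0.4122 -0.1534] [0.0392 0.065  0.04   0.0662] [ -8.6 -98.  173.1  81.3]
B [ 0.4247 -0.2728] [0.0407 0.0612 0.0441 0.0654] [   3.5  -84.7 -171.    92.4]
```

```bash
python3 -c "
from h import *
plan((.657,-.177,.11,-7.5))"
```

```text
now [ 0.6544 -0.3084  0.2664] psi -6.61
(0.657, -0.177, 0.11, -7.5) -> [0.435, -0.04, 0.522] [-0.004, -0.003, 0.02] rows 4.9
```

Request:
{"api": "step_arm", "payload": {"steps": [[0.435,-0.04,0.1,0,0,0.02,1],[0.435,-0.04,0.2,0,0,0.02,1],[0.435,-0.04,0.3,0,0,0.02,1],[0.435,-0.04,0.4,0,0,0.02,1],[0.435,-0.04,0.522,0,0,0.02,1],[0.435,-0.04,0.522,0,0,0.02,1],[0.435,-0.04,0.522,0,0,0.02,1],[0.435,-0.04,0.522,0,0,0.02,1]]}}

```text
time_s: 7.63
position: [0.6575, -0.1766, 0.1104]
tcp_rot: [[0.128, 0.992, -0.003], [0.992, -0.128, 0.001], [0.001, -0.003, -1.0]]
force: [1.1, -1.1, -1.6]
opening: 0.686
grasp_force: 30.0
```

```bash
python3 -c "
from h import *
cap('top')
plan((.657,-.177,.0335,-7.5))"
```

```text
now [ 0.659  -0.1781  0.1123] psi -7.44
(0.657, -0.177, 0.0335, -7.5) -> [0.003, -0.007, 0.263] [0.002, 0.0, 0.001] rows 1.9
```

Request:
{"api": "step_arm", "payload": {"steps": [[0,0,0.1,0,0,0,1],[0,0,0.18,0,0,0,1],[0,0,0.22,0,0,0,1],[0,0,0.24,0,0,0,1],[0,0,0.26,0,0,0,1],[0,0,0.26,0,0,0,1],[0,0,0.26,0,0,0,1]]}}

```text
time_s: 8.27
position: [0.6592, -0.1797, 0.0346]
tcp_rot: [[0.131, 0.991, 0.002], [0.991, -0.131, -0.001], [-0.001, 0.002, -1.0]]
force: [-0.6, -1.0, -0.4]
opening: 0.681
grasp_force: 30.0
```

Request:
{"api": "step_arm", "payload": {"steps": [[0,0,0,0,0,0,-0.47],[0,0,0,0,0,0,-0.47],[0,0,0,0,0,0,-0.47],[0,0,0,0,0,0,-0.47],[0,0,-0.1,0,0,0,-0.47],[0,0,-0.2,0,0,0,-0.47],[0,0,-0.4,0,0,0,-0.47],[0,0,-0.4,0,0,0,-0.47]]}}

```text
time_s: 8.93
position: [0.6606, -0.1801, 0.1586]
tcp_rot: [[0.131, 0.991, 0.007], [0.991, -0.131, -0.003], [-0.002, 0.007, -1.0]]
force: [1.2, 0.1, 0.8]
opening: 0.732
grasp_force: 0.0
```

```bash
python3 -c "
from h import *
plan((.56,-.20,.15,-7.5),(.412,-.1535,.15,-8),(.412,-.1535,.036,-8))"
```

```text
now [ 0.6606 -0.1801  0.1586] psi -7.53
(0.56, -0.2, 0.15, -7.5) -> [-0.11, -0.324, 0.026] [0.009, 0.003, -0.001] rows 2.5 
(0.412, -0.1535, 0.15, -8) -> [0.089, -0.509, 0.0] [0.0, 0.0, 0.011] rows 3.7 
(0.412, -0.1535, 0.036, -8) -> [0.0, 0.0, 0.38] [0.0, 0.0, 0.0] rows 2.7
```

Request:
{"api": "step_arm", "payload": {"steps": [[-0.021,-0.833,0.026,0,0,0.011,-0.47],[-0.021,-0.833,0.026,0,0,0.011,-0.47],[-0.021,-0.833,0.026,0,0,0.011,-0.47],[-0.021,-0.833,0.026,0,0,0.011,-0.47],[-0.021,-0.833,0.026,0,0,0.011,-0.47],[-0.021,-0.833,0.026,0,0,0.011,-0.47],[-0.021,-0.833,0.026,0,0,0.011,-0.47],[-0.021,-0.833,0.026,0,0,0.011,-0.47]]}}

```text
time_s: 9.6
position: [0.4069, -0.1514, 0.1457]
tcp_rot: [[0.141, 0.99, -0.002], [0.99, -0.141, 0.002], [0.001, -0.003, -1.0]]
force: [0.9, -0.7, 0.3]
opening: 0.738
grasp_force: 0.0
```

```bash
python3 - <<'E'
from h import *
c=cap("scene");im=c["image"][:,:,::-1]
t=cap("top")["image"][:,:,::-1]
a=cv2.resize(im[170:330,130:380],(800,512),interpolation=cv2.INTER_CUBIC)
cv2.imwrite("pics/s4.png",a)
plan((.412,-.1535,.035,-8))
E
```

```text
now [ 0.4114 -0.1538  0.1462] psi -8.06
(0.412, -0.1535, 0.035, -8) -> [0.002, 0.001, 0.371] [0.004, 0.002, -0.001] rows 2.7
```

View pics/s4.png

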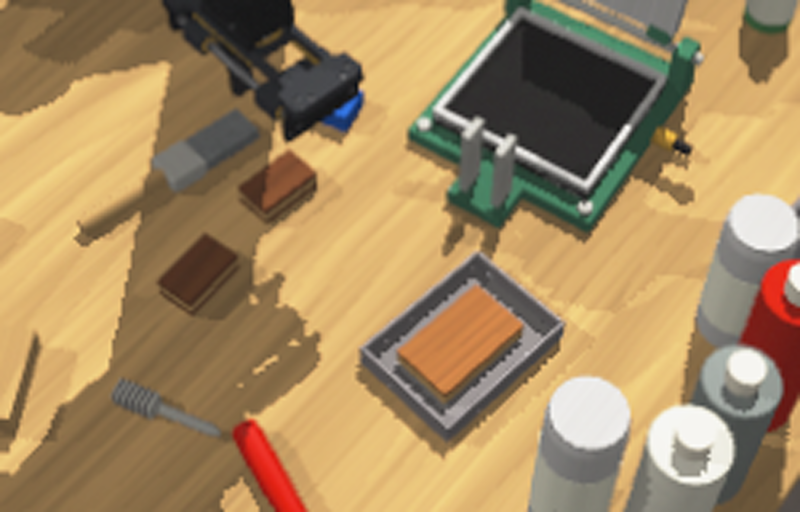

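The panel lies flat in the tray at (460,345), and both blanks are still in place at (280,185) and (200,270). I'll grasp blank A.

Request:
{"api": "step_arm", "payload": {"steps": [[0,0,0.12,0,0,0,-0.47],[0,0,0.24,0,0,0,-0.47],[0,0,0.32,0,0,0,-0.47],[0,0,0.37,0,0,0,-0.47],[0,0,0.37,0,0,0,-0.47],[0,0,0.37,0,0,0,-0.47]]}}

```text
time_s: 10.2
position: [0.4113, -0.1533, 0.0338]
tcp_rot: [[0.139, 0.99, 0.0], [0.99, -0.139, -0.0], [-0.0, 0.0, -1.0]]
force: [-1.1, -0.1, 0.1]
opening: 0.737
grasp_force: 0.0
```

Request:
{"api": "step_arm", "payload": {"steps": [[0,0,0,0,0,0,1],[0,0,0,0,0,0,1],[0,0,0,0,0,0,1],[0,0,0,0,0,0,1],[0,0,0,0,0,0,1],[0,0,0,0,0,0,1],[0,0,0,0,0,0,1]]}}

```text
time_s: 10.78
position: [0.4103, -0.153, 0.0354]
tcp_rot: [[0.14, 0.99, 0.002], [0.99, -0.14, -0.001], [-0.001, 0.002, -1.0]]
force: [1.0, 1.5, 7.0]
opening: 0.458
grasp_force: 29.8
```

```bash
cat >> h.py <<'E'
YAW=5.6; BC=np.array([.5597,.0969])
def P(x,y):
    a=np.radians(YAW);return BC+np.array([np.cos(a)*x-np.sin(a)*y,np.sin(a)*x+np.cos(a)*y])
E
python3 -c "
from h import *
print(read_state()['opening'],read_state()['grasp_force'],P(-.038,-.008),P(.038,-.008))
a=P(-.038,-.008)
plan((.412,-.1535,.2,-8),(.45,-.06,.2,35),(*a,.2,80),(*a,.12,95.6))"
```

```text
0.45791530683943016 29.838990569114685 [0.52266202 0.08523003] [0.5982993  0.09264633]
now [ 0.4103 -0.153   0.0354] psi -8.03
(0.412, -0.1535, 0.2, -8) -> [-0.001, 0.007, -0.549] [0.002, 0.001, -0.001] rows 3.9 
(0.45, -0.06, 0.2, 35) -> [0.326, 0.082, 0.0] [0.0, 0.0, -0.956] rows 6.0 
(np.float64(0.5226620219987635), np.float64(0.08523003060929767), 0.2, 80) -> [0.258, 0.476, 0.0] [0.0, 0.0, -1.0] rows 6.3 
(np.float64(0.5226620219987635), np.float64(0.08523003060929767), 0.12, 95.6) -> [0.0, 0.0, 0.267] [0.0, 0.0, -0.347] rows 2.2
```

Request:
{"api": "step_arm", "payload": {"steps": [[0,0,-0.1,0,0,0,1],[0,0,-0.22,0,0,0,1],[0,0,-0.35,0,0,0,1],[0,0,-0.45,0,0,0,1],[0,0,-0.549,0,0,0,1],[0,0,-0.549,0,0,0,1]]}}

```text
time_s: 11.28
position: [0.4122, -0.1542, 0.2041]
tcp_rot: [[0.139, 0.99, 0.009], [0.99, -0.139, -0.006], [-0.005, 0.01, -1.0]]
force: [0.1, 0.2, -0.5]
opening: 0.46
grasp_force: 29.8
```

Request:
{"api": "step_arm", "payload": {"steps": [[0.326,0.082,0,0,0,-0.956,1],[0.326,0.082,0,0,0,-0.956,1],[0.326,0.082,0,0,0,-0.956,1],[0.326,0.082,0,0,0,-0.956,1],[0.326,0.082,0,0,0,-0.956,1],[0.326,0.082,0,0,0,-0.956,1],[0.326,0.082,0,0,0,-0.956,1]]}}

```text
time_s: 11.87
position: [0.4471, -0.0587, 0.1985]
tcp_rot: [[-0.576, 0.818, -0.002], [0.818, 0.576, 0.001], [0.001, -0.001, -1.0]]
force: [-0.6, -0.7, -0.6]
opening: 0.456
grasp_force: 29.8
```

Request:
{"api": "step_arm", "payload": {"steps": [[0.258,0.476,0,0,0,-1,1],[0.258,0.476,0,0,0,-1,1],[0.258,0.476,0,0,0,-1,1],[0.258,0.476,0,0,0,-1,1],[0.258,0.476,0,0,0,-1,1],[0.258,0.476,0,0,0,-1,1],[0.258,0.476,0,0,0,-1,1],[0.258,0.476,0,0,0,-1,1]]}}

```text
time_s: 12.53
position: [0.5198, 0.0864, 0.1984]
tcp_rot: [[-0.984, 0.176, -0.002], [0.176, 0.984, 0.0], [0.002, -0.0, -1.0]]
force: [0.1, -0.5, -1.3]
opening: 0.458
grasp_force: 29.8
```

Request:
{"api": "step_arm", "payload": {"steps": [[0,0,0.267,0,0,-0.347,1],[0,0,0.267,0,0,-0.347,1],[0,0,0.267,0,0,-0.347,1],[0,0,0.267,0,0,-0.347,1],[0,0,0.267,0,0,-0.347,1],[0,0,0.267,0,0,-0.347,1]]}}

```text
time_s: 13.03
position: [0.522, 0.0858, 0.1214]
tcp_rot: [[-0.995, -0.095, 0.005], [-0.095, 0.996, -0.0], [-0.005, -0.001, -1.0]]
force: [-0.1, -0.4, -0.4]
opening: 0.453
grasp_force: 29.8
```

```bash
python3 -c "
from h import *
cap('top')
print(read_state()['opening'],read_state()['grasp_force'])
a=P(-.038,-.008)
plan((*a,.0665,95.6))"
```

```text
0.4570250957694315 29.825975596904755
now [0.522  0.0859 0.1217] psi 95.47
(np.float64(0.5226620219987635), np.float64(0.08523003060929767), 0.0665, 95.6) -> [-0.001, -0.002, 0.184] [-0.001, 0.007, -0.003] rows 1.3
```

Request:
{"api": "step_arm", "payload": {"steps": [[0,0,0.08,0,0,0,1],[0,0,0.13,0,0,0,1],[0,0,0.16,0,0,0,1],[0,0,0.184,0,0,0,1],[0,0,0.184,0,0,0,1],[0,0,0.184,0,0,0,1]]}}

```text
time_s: 13.58
position: [0.5213, 0.086, 0.0649]
tcp_rot: [[-0.995, -0.097, 0.002], [-0.097, 0.995, -0.0], [-0.002, -0.0, -1.0]]
force: [0.8, 0.4, -0.6]
opening: 0.457
grasp_force: 29.9
```

Request:
{"api": "step_arm", "payload": {"steps": [[0,0,0,0,0,0,-0.27],[0,0,0,0,0,0,-0.27],[0,0,0,0,0,0,-0.27],[0,0,0,0,0,0,-0.27],[0,0,-0.1,0,0,0,-0.27],[0,0,-0.25,0,0,0,-0.27],[0,0,-0.48,0,0,0,-0.27],[0,0,-0.48,0,0,0,-0.27]]}}

```text
time_s: 14.25
position: [0.5209, 0.086, 0.2108]
tcp_rot: [[-0.995, -0.098, 0.003], [-0.098, 0.995, -0.0], [-0.003, -0.0, -1.0]]
force: [0.0, 0.4, 0.5]
opening: 0.637
grasp_force: 0.0
```

```bash
python3 -c "
from h import *
print(read_state()['opening'])
plan((.47,-.05,.24,55),(.45,-.16,.24,12),(.4245,-.32,.24,5))"
```

```text
0.6367938271807013
now [0.5209 0.086  0.2108] psi 95.61
(0.47, -0.05, 0.24, 55) -> [0.213, -0.435, -0.098] [0.001, 0.003, 0.902] rows 5.7 
(0.45, -0.16, 0.24, 12) -> [-0.156, -0.339, 0.0] [0.0, 0.0, 0.956] rows 6.0 
(0.4245, -0.32, 0.24, 5) -> [-0.504, -0.194, 0.0] [0.0, 0.0, 0.156] rows 3.9
```

Request:
{"api": "step_arm", "payload": {"steps": [[0.213,-0.435,-0.098,0,0,0.902,-0.27],[0.213,-0.435,-0.098,0,0,0.902,-0.27],[0.213,-0.435,-0.098,0,0,0.902,-0.27],[0.213,-0.435,-0.098,0,0,0.902,-0.27],[0.213,-0.435,-0.098,0,0,0.902,-0.27],[0.213,-0.435,-0.098,0,0,0.902,-0.27],[0.213,-0.435,-0.098,0,0,0.902,-0.27]]}}

```text
time_s: 14.83
position: [0.4692, -0.0507, 0.2376]
tcp_rot: [[-0.818, 0.576, 0.0], [0.576, 0.818, -0.0], [-0.0, 0.0, -1.0]]
force: [0.8, 0.0, 0.3]
opening: 0.635
grasp_force: 0.0
```

Request:
{"api": "step_arm", "payload": {"steps": [[-0.156,-0.339,0,0,0,0.956,-0.47],[-0.156,-0.339,0,0,0,0.956,-0.47],[-0.156,-0.339,0,0,0,0.956,-0.47],[-0.156,-0.339,0,0,0,0.956,-0.47],[-0.156,-0.339,0,0,0,0.956,-0.47],[-0.156,-0.339,0,0,0,0.956,-0.47],[-0.156,-0.339,0,0,0,0.956,-0.47]]}}

```text
time_s: 15.42
position: [0.4494, -0.1601, 0.2372]
tcp_rot: [[-0.208, 0.978, -0.0], [0.978, 0.208, 0.0], [0.0, -0.0, -1.0]]
force: [0.5, 0.5, -0.4]
opening: 0.735
grasp_force: 0.0
```

Request:
{"api": "step_arm", "payload": {"steps": [[-0.7,-0.194,0,0,0,0.156,-0.47],[-0.7,-0.194,0,0,0,0.156,-0.47],[-0.7,-0.194,0,0,0,0.156,-0.47],[-0.7,-0.194,0,0,0,0.156,-0.47],[-0.7,-0.194,0,0,0,0.156,-0.47],[-0.7,-0.194,0,0,0,0.156,-0.47],[-0.7,-0.194,0,0,0,0.156,-0.47],[-0.7,-0.194,0,0,0,0.156,-0.47]]}}

```text
time_s: 16.08
position: [0.4359, -0.3769, 0.2368]
tcp_rot: [[-0.089, 0.996, -0.001], [0.996, 0.089, 0.002], [0.002, -0.001, -1.0]]
force: [-0.7, 1.1, -0.6]
opening: 0.736
grasp_force: 0.0
```

```bash
python3 - <<'E'
from h import *
import pickle
c=cap("wrist");pickle.dump(c,open("w5.pkl","wb"))
s=read_state();print(s["time_s"],s["position"],psi())
cv2.imwrite("pics/w5.png",cv2.resize(c["image"][:,:,::-1],(800,600),interpolation=cv2.INTER_CUBIC))
E
```

```text
16.1333 [ 0.43600402 -0.37583783  0.23678621] 5.131291732163307
```

View pics/w5.png

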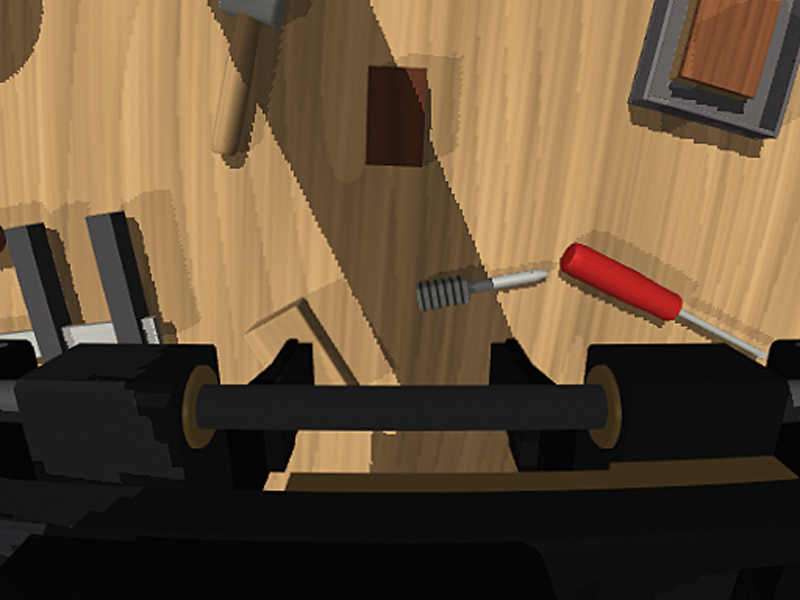

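Blank B's corners are (369,67), (427,69), (423,166) and (366,164). The pin's grip is at (443,293) and its tip at (548,271).

```bash
python3 - <<'E'
from h import *
import pickle
c=pickle.load(open("w5.pkl","rb"))
q=lambda u,v,z:px2w(c,u*.64,v*.64,z)
w=np.array([q(*a,.024) for a in((369,67),(427,69),(423,166),(366,164))]);d=np.roll(w,-1,0)-w
print(w.mean(0).round(4)[:2],np.linalg.norm(d,axis=1).round(4),np.degrees(np.arctan2(d[:,1],d[:,0])).round(1))
a,b,t=q(418,295.5,.012),q(468,290,.012),q(548,272,.009)
print(a,b,t,np.linalg.norm(b-a),np.linalg.norm(t-b),np.degrees(np.arctan2(*(t-a)[[1,0]])))
x,y=w.mean(0)[:2]
plan((x,y,.14,3))
E
```

```text
[ 0.4231 -0.2741] [0.0393 0.0647 0.0401 0.0646] [   3.1  -86.8 -176.9   92.5]
[ 0.45097671 -0.40282731  0.012     ] [ 0.48912691 -0.39501288  0.012     ] [ 0.55013709 -0.37583777  0.009     ] 0.03894230431912663 0.06402285688622222 15.225968514402059
now [ 0.436  -0.3758  0.2368] psi 5.13
(np.float64(0.4230503874891527), np.float64(-0.274123077457604), 0.14, 3) -> [0.341, -0.012, 0.324] [-0.001, -0.003, 0.047] rows 3.4
```

Blank B is at (0.423, -0.274) with yaw 3°. I'll grasp it.

Request:
{"api": "step_arm", "payload": {"steps": [[0.341,-0.012,0.324,0,0,0.047,-0.47],[0.341,-0.012,0.324,0,0,0.047,-0.47],[0.341,-0.012,0.324,0,0,0.047,-0.47],[0.341,-0.012,0.324,0,0,0.047,-0.47],[0.341,-0.012,0.324,0,0,0.047,-0.47],[0.341,-0.012,0.324,0,0,0.047,-0.47],[0.341,-0.012,0.324,0,0,0.047,-0.47]]}}

```text
time_s: 16.72
position: [0.4254, -0.277, 0.1415]
tcp_rot: [[-0.052, 0.999, 0.003], [0.999, 0.052, -0.003], [-0.003, 0.003, -1.0]]
force: [-0.1, -0.2, 0.6]
opening: 0.733
grasp_force: 0.0
```

Request:
{"api": "step_arm", "payload": {"steps": [[0,0,0.12,0,0,0,-0.47],[0,0,0.22,0,0,0,-0.47],[0,0,0.3,0,0,0,-0.47],[0,0,0.35,0,0,0,-0.47],[0,0,0.35,0,0,0,-0.47],[0,0,0.35,0,0,0,-0.47]]}}

```text
time_s: 17.22
position: [0.4247, -0.2777, 0.0356]
tcp_rot: [[-0.049, 0.999, 0.001], [0.999, 0.049, -0.001], [-0.001, 0.001, -1.0]]
force: [0.3, 0.0, -0.3]
opening: 0.734
grasp_force: 0.0
```

Request:
{"api": "step_arm", "payload": {"steps": [[0,0,0,0,0,0,1],[0,0,0,0,0,0,1],[0,0,0,0,0,0,1],[0,0,0,0,0,0,1],[0,0,0,0,0,0,1],[0,0,0,0,0,0,1],[0,0,0,0,0,0,1]]}}

```text
time_s: 17.8
position: [0.4241, -0.2764, 0.036]
tcp_rot: [[-0.05, 0.999, 0.001], [0.999, 0.05, -0.001], [-0.001, 0.001, -1.0]]
force: [-2.1, 0.5, 6.9]
opening: 0.455
grasp_force: 30.0
```

```bash
python3 -c "
from h import *
print(read_state()['opening'],read_state()['grasp_force'])
a=P(.038,-.008)
plan((.423,-.274,.22,3),(.45,-.10,.22,40),(.53,.03,.22,82),(*a,.12,95.6))"
```

```text
0.455237984161526 30.00171035528183
now [ 0.4241 -0.2764  0.036 ] psi 2.87
(0.423, -0.274, 0.22, 3) -> [0.008, -0.003, -0.613] [0.001, 0.001, -0.003] rows 4.4 
(0.45, -0.1, 0.22, 40) -> [0.574, 0.12, 0.0] [0.0, 0.0, -0.822] rows 5.2 
(0.53, 0.03, 0.22, 82) -> [0.161, 0.483, 0.0] [0.0, 0.0, -0.933] rows 5.9 
(np.float64(0.5982993043973828), np.float64(0.09264633099099304), 0.12, 95.6) -> [-0.196, 0.238, 0.333] [0.0, 0.0, -0.302] rows 3.3
```

Request:
{"api": "step_arm", "payload": {"steps": [[0,0,-0.1,0,0,0,1],[0,0,-0.22,0,0,0,1],[0,0,-0.35,0,0,0,1],[0,0,-0.48,0,0,0,1],[0,0,-0.613,0,0,0,1],[0,0,-0.613,0,0,0,1]]}}

```text
time_s: 18.3
position: [0.4271, -0.2791, 0.2262]
tcp_rot: [[-0.05, 0.999, 0.011], [0.999, 0.05, -0.011], [-0.011, 0.01, -1.0]]
force: [0.9, -1.6, -1.2]
opening: 0.454
grasp_force: 30.0
```

Request:
{"api": "step_arm", "payload": {"steps": [[0.574,0.12,0,0,0,-0.822,1],[0.574,0.12,0,0,0,-0.822,1],[0.574,0.12,0,0,0,-0.822,1],[0.574,0.12,0,0,0,-0.822,1],[0.574,0.12,0,0,0,-0.822,1],[0.574,0.12,0,0,0,-0.822,1],[0.574,0.12,0,0,0,-0.822,1]]}}

```text
time_s: 18.88
position: [0.4512, -0.1019, 0.2188]
tcp_rot: [[-0.641, 0.768, -0.0], [0.768, 0.641, -0.0], [-0.0, -0.0, -1.0]]
force: [0.8, -1.0, -0.9]
opening: 0.458
grasp_force: 30.0
```

Request:
{"api": "step_arm", "payload": {"steps": [[0.161,0.483,0,0,0,-0.933,1],[0.161,0.483,0,0,0,-0.933,1],[0.161,0.483,0,0,0,-0.933,1],[0.161,0.483,0,0,0,-0.933,1],[0.161,0.483,0,0,0,-0.933,1],[0.161,0.483,0,0,0,-0.933,1],[0.161,0.483,0,0,0,-0.933,1]]}}

```text
time_s: 19.47
position: [0.5322, 0.0263, 0.2185]
tcp_rot: [[-0.99, 0.144, -0.0], [0.144, 0.99, -0.001], [-0.0, -0.001, -1.0]]
force: [-0.6, -1.0, -0.9]
opening: 0.456
grasp_force: 30.0
```

Request:
{"api": "step_arm", "payload": {"steps": [[-0.196,0.238,0.1,0,0,-0.302,1],[-0.196,0.238,0.2,0,0,-0.302,1],[-0.196,0.238,0.333,0,0,-0.302,1],[-0.196,0.238,0.333,0,0,-0.302,1],[-0.196,0.238,0.333,0,0,-0.302,1],[-0.196,0.238,0.333,0,0,-0.302,1],[-0.196,0.238,0.333,0,0,-0.302,1]]}}

```text
time_s: 20.05
position: [0.6004, 0.0884, 0.1201]
tcp_rot: [[-0.996, -0.091, 0.001], [-0.091, 0.996, -0.0], [-0.001, -0.0, -1.0]]
force: [-0.0, -0.2, -0.7]
opening: 0.454
grasp_force: 30.0
```

```bash
python3 -c "
from h import *
cap('top')
print(read_state()['opening'],read_state()['grasp_force'])
a=P(.038,-.008)
plan((*a,.067,95.6))"
```

```text
0.4581681617830861 29.999814927577972
now [0.6007 0.0885 0.1208] psi 95.25
(np.float64(0.5982993043973828), np.float64(0.09264633099099304), 0.067, 95.6) -> [0.007, 0.014, 0.179] [-0.001, 0.003, -0.008] rows 1.3
```

Request:
{"api": "step_arm", "payload": {"steps": [[0,0.01,0.08,0,0,0,1],[0,0.01,0.13,0,0,0,1],[0,0.01,0.16,0,0,0,1],[0,0.01,0.181,0,0,0,1],[0,0.01,0.181,0,0,0,1],[0,0.01,0.181,0,0,0,1]]}}

```text
time_s: 20.6
position: [0.6004, 0.0924, 0.0661]
tcp_rot: [[-0.996, -0.094, 0.002], [-0.094, 0.996, -0.0], [-0.002, -0.0, -1.0]]
force: [-0.9, 0.1, -0.6]
opening: 0.453
grasp_force: 30.0
```

Request:
{"api": "step_arm", "payload": {"steps": [[0,0,0,0,0,0,-0.27],[0,0,0,0,0,0,-0.27],[0,0,0,0,0,0,-0.27],[0,0,0,0,0,0,-0.27],[0,0,-0.1,0,0,0,-0.27],[0,0,-0.25,0,0,0,-0.27],[0,0,-0.4,0,0,0,-0.27],[0,0,-0.6,0,0,0,-0.27],[0,0,-0.8,0,0,0,-0.27]]}}

```text
invalid input
```

```bash
python3 -c "
from h import *
print(read_state()['opening'])
plan((.62,.0,.46,95.6),(.66,.1,.46,95.6))"
```

```text
0.45333998452406554
now [0.6004 0.0924 0.0661] psi 95.37
(0.62, 0.0, 0.46, 95.6) -> [-0.039, -0.313, -1.313] [-0.0, 0.003, -0.005] rows 9.7 TOO BIG
(0.66, 0.1, 0.46, 95.6) -> [-0.165, 0.319, 0.0] [0.0, 0.0, 0.0] rows 2.6
```

Request:
{"api": "step_arm", "payload": {"steps": [[0,0,0,0,0,0,-0.27],[0,0,0,0,0,0,-0.27],[0,0,0,0,0,0,-0.27],[0,0,0,0,0,0,-0.27],[0,0,-0.1,0,0,0,-0.27],[0,0,-0.25,0,0,0,-0.27],[0,0,-0.4,0,0,0,-0.27],[0,0,-0.5,0,0,0,-0.27]]}}

```text
time_s: 21.27
position: [0.5996, 0.0929, 0.217]
tcp_rot: [[-0.996, -0.095, 0.001], [-0.095, 0.996, 0.0], [-0.001, -0.0, -1.0]]
force: [1.6, -1.0, -0.3]
opening: 0.636
grasp_force: 0.0
```

Request:
{"api": "step_arm", "payload": {"steps": [[0,0,-0.8,0,0,0,-0.27],[0,0,-0.8,0,0,0,-0.27],[0,0,-0.8,0,0,0,-0.27],[0,0,-0.8,0,0,0,-0.27],[0,0,-0.8,0,0,0,-0.27],[0,0,-0.8,0,0,0,-0.27],[0,0,-0.8,0,0,0,-0.27]]}}

```text
time_s: 21.85
position: [0.6019, 0.0929, 0.464]
tcp_rot: [[-0.995, -0.095, 0.017], [-0.095, 0.995, -0.001], [-0.017, -0.002, -1.0]]
force: [0.8, 1.2, 0.9]
opening: 0.639
grasp_force: 0.0
```

```bash
python3 -c "
from h import *
plan((.70,.20,.46,95.6))"
```

```text
now [0.6019 0.0929 0.464 ] psi 95.44
(0.7, 0.2, 0.46, 95.6) -> [-0.359, 0.324, 0.018] [-0.003, 0.021, -0.004] rows 3.5
```

Request:
{"api": "step_arm", "payload": {"steps": [[-0.359,0.324,0,0,0,0,-0.27],[-0.359,0.324,0,0,0,0,-0.27],[-0.359,0.324,0,0,0,0,-0.27],[-0.359,0.324,0,0,0,0,-0.27],[-0.359,0.324,0,0,0,0,-0.27],[-0.359,0.324,0,0,0,0,-0.27],[-0.359,0.324,0,0,0,0,-0.27]]}}

```text
time_s: 22.43
position: [0.697, 0.1993, 0.454]
tcp_rot: [[-0.996, -0.094, -0.002], [-0.094, 0.996, -0.001], [0.002, -0.001, -1.0]]
force: [0.4, -1.4, 0.8]
opening: 0.638
grasp_force: 0.0
```

```bash
python3 - <<'E'
from h import *
import pickle
c=cap("wrist");pickle.dump(c,open("w6.pkl","wb"));s=cap("scene");pickle.dump(s,open("s6.pkl","wb"))
st=read_state();print(st["time_s"],st["position"],psi())
a=c["image"][:300,60:,::-1];b=s["image"][70:230,230:400,::-1]
a=cv2.resize(a,(452,300));b=cv2.resize(b,(340,320),interpolation=cv2.INTER_CUBIC)
o=np.zeros((330,800,3),np.uint8);o[:300,:452]=a;o[:320,456:796]=b
cv2.imwrite("pics/w6.png",o)
E
```

```text
22.5333 [0.69689598 0.19874288 0.45522657] 95.35904863021484
```

View pics/w6.png

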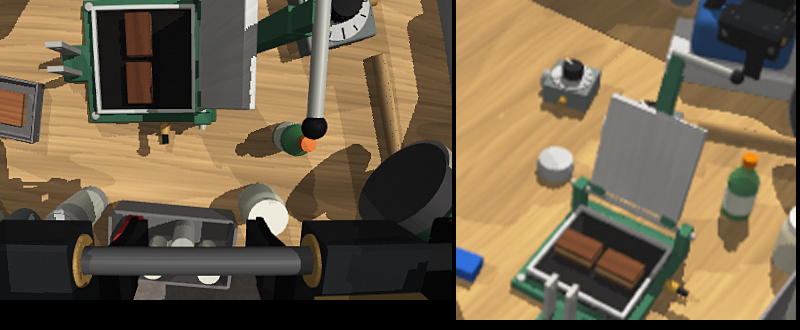

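The wrist view shows both blanks flat in the bed at (138,35) and (139,80), and the panel in the tray. The platen handle's ball is at (315,127), with the bar running up from it. In the scene crop the ball is at (737,77). I'll triangulate it.

```bash
python3 - <<'E'
from h import *
import pickle
c=pickle.load(open("w6.pkl","rb"));s=pickle.load(open("s6.pkl","rb"))
def tri(p,q):
    d1,o1=ray(c,*p);d2,o2=ray(s,*q);A=np.c_[d1,-d2];t=np.linalg.lstsq(A,o2-o1,rcond=None)[0]
    a,b=o1+d1*t[0],o2+d2*t[1];return (a+b)/2,np.linalg.norm(a-b)
B,e=tri((375,127),(370.5,108.5));print("ball",B,e)
a=np.radians(YAW);ex=np.array([np.cos(a),np.sin(a),0])
for L in(0,.03,.038,.08,.11):print(L,w2px(c,B-ex*L),w2px(s,B-ex*L))
pr=lambda p:(ex[:2]@(p[:2]-BC),np.array([-ex[1],ex[0]])@(p[:2]-BC),p[2]-.03)
print("press frame ball",np.round(pr(B),4))
# fork tops from w2
for p in((.5493,-.0303,.1),(.5934,-.0262,.1)):print("fork",np.round(pr(np.array(p)),4))
E
```

```text
ball [0.63380414 0.29898886 0.31623303] 0.00027985081694948083
0 [374.93839868 126.85481995] [370.54847603 108.49755344]
0.03 [377.59008428  92.00189114] [361.24090898 104.91183708]
0.038 [378.26622463  82.47430286] [358.78161211 103.96648339]
0.08 [381.51906976  31.09928013] [346.02704732  99.0774998 ]
0.11 [383.4297093   -6.60428813] [337.07747251  95.66081221]
press frame ball [0.0935 0.1939 0.2862]
fork [-0.0228 -0.1256  0.07  ]
fork [ 0.0215 -0.1258  0.07  ]
```

```bash
python3 -c "
from h import *
plan((.5905,.2947,.42,95.6),(.5905,.2947,.322,95.6))"
```

```text
now [0.6969 0.1987 0.4552] psi 95.36
(0.5905, 0.2947, 0.42, 95.6) -> [0.323, 0.352, 0.117] [-0.0, -0.0, -0.005] rows 3.5 
(0.5905, 0.2947, 0.322, 95.6) -> [0.0, 0.0, 0.327] [0.0, 0.0, 0.0] rows 2.4
```

Request:
{"api": "step_arm", "payload": {"steps": [[0.323,0.352,0.117,0,0,-0.005,0],[0.323,0.352,0.117,0,0,-0.005,0],[0.323,0.352,0.117,0,0,-0.005,0],[0.323,0.352,0.117,0,0,-0.005,0],[0.323,0.352,0.117,0,0,-0.005,0],[0.323,0.352,0.117,0,0,-0.005,0],[0.323,0.352,0.117,0,0,-0.005,0],[0.323,0.352,0.117,0,0,-0.005,0]]}}

```text
time_s: 23.2
position: [0.5922, 0.2944, 0.4205]
tcp_rot: [[-0.995, -0.096, 0.002], [-0.096, 0.995, -0.0], [-0.002, -0.0, -1.0]]
force: [0.3, -0.5, -0.4]
opening: 0.501
grasp_force: 0.0
```

```bash
python3 -c "
from h import *
c=cap('top')
plan((.5905,.2947,.322,95.6))"
```

```text
now [0.5923 0.2944 0.4203] psi 95.52
(0.5905, 0.2947, 0.322, 95.6) -> [0.006, 0.002, 0.328] [-0.0, 0.002, -0.002] rows 2.4
```

Request:
{"api": "step_arm", "payload": {"steps": [[0,0,0.1,0,0,0,0],[0,0,0.2,0,0,0,0],[0,0,0.28,0,0,0,0],[0,0,0.328,0,0,0,0],[0,0,0.328,0,0,0,0],[0,0,0.328,0,0,0,0]]}}

```text
time_s: 23.75
position: [0.5918, 0.2948, 0.3207]
tcp_rot: [[-0.995, -0.097, -0.001], [-0.097, 0.995, -0.001], [0.001, -0.0, -1.0]]
force: [-0.2, -0.1, -0.0]
opening: 0.499
grasp_force: 0.0
```

Request:
{"api": "step_arm", "payload": {"steps": [[0,0,0,0,0,0,1],[0,0,0,0,0,0,1],[0,0,0,0,0,0,1],[0,0,0,0,0,0,1],[0,0,0,0,0,0,1],[0,0,0,0,0,0,1],[0,0,0,0,0,0,1],[0,0,0,0,0,0,1]]}}

```text
time_s: 24.42
position: [0.5914, 0.2957, 0.3215]
tcp_rot: [[-0.995, -0.098, 0.001], [-0.098, 0.995, -0.0], [-0.001, -0.0, -1.0]]
force: [1.9, -1.5, -0.3]
opening: 0.147
grasp_force: 29.9
```

```bash
python3 - <<'E'
from h import *
s=read_state();p=np.array(s["position"]);print(p,s["opening"],s["grasp_force"],s["force"],psi())
a=np.radians(YAW);ex=np.array([np.cos(a),np.sin(a)]);ey=np.array([-ex[1],ex[0]])
y,z=ey@(p[:2]-BC),p[2]-.036   # bar centre above bed
print("bar",ex@(p[:2]-BC),y,z)
for zh in(.032,.036,.04):
    yh=y-np.sqrt(.271**2-(z-zh)**2);ph=np.arctan2(z-zh,-(y-yh));print(zh,yh,"theta",ph-.0776)
    if zh==.036:
        for th in np.arange(ph,.5,-.16):
            print(round(th-.0776,2),"dy,dz tool units",np.round([(yh-.271*np.cos(th)-y)/.3,-(zh+.271*np.sin(th)-z)/.3],3))
E
```

```text
[0.59135661 0.29566963 0.32153713] 0.14661420438535724 29.865099638700485 [ 1.92915851 -1.49919562 -0.3310523 ] 95.64397378740577
bar 0.050902038742783644 0.1947318350441953 0.2855371264322508
0.032 0.09902433523108305 theta 1.854147427515993
0.036 0.0890331002744031 theta 1.8938629231254476
1.89 dy,dz tool units [-0. -0.]
1.73 dy,dz tool units [-0.137 -0.046]
1.57 dy,dz tool units [-0.28  -0.069]
1.41 dy,dz tool units [-0.424 -0.069]
1.25 dy,dz tool units [-0.566 -0.046]
1.09 dy,dz tool units [-0.704 -0.   ]
0.93 dy,dz tool units [-0.832  0.066]
0.77 dy,dz tool units [-0.948  0.152]
0.61 dy,dz tool units [-1.048  0.256]
0.45 dy,dz tool units [-1.131  0.374]
0.04 0.08004740042731764 theta 1.9301593504610053
```

Request:
{"api": "step_arm", "payload": {"steps": [[-0.034,-0.013,0,0,0,0,1],[-0.068,-0.026,0,0,0,0,1],[-0.102,-0.037,0,0,0,0,1],[-0.137,-0.046,0,0,0,0,1]]}}

```text
time_s: 24.75
position: [0.6142, 0.2898, 0.3193]
tcp_rot: [[-0.993, -0.104, -0.048], [-0.104, 0.995, 0.002], [0.048, 0.007, -0.999]]
force: [-39.7, 3.1, 10.6]
opening: 0.133
grasp_force: 29.1
```

I put the shifts in the wrong columns, so the bar was pulled along its own axis. I'm reversing that now.

Request:
{"api": "step_arm", "payload": {"steps": [[0.06,0.02,0,0,0,0,1],[0.1,0.034,0,0,0,0,1],[0.137,0.046,0,0,0,0,1],[0.137,0.046,0,0,0,0,1],[0.137,0.046,0,0,0,0,1]]}}

```text
time_s: 25.17
position: [0.6047, 0.2929, 0.3198]
tcp_rot: [[-0.995, -0.095, 0.03], [-0.095, 0.995, -0.003], [-0.029, -0.005, -1.0]]
force: [32.4, -5.0, -19.5]
opening: 0.141
grasp_force: 31.0
```

```bash
python3 -c "
from h import *
s=cap('scene')
cv2.imwrite('pics/s7.png',cv2.resize(s['image'][70:260,200:420,::-1],(660,570)))
r=read_state();print(r['position'],r['force'],r['moment'],r['opening'],r['grasp_force'],psi(),np.array(r['tcp_rot']).round(3))"
```

```text
[0.60469943 0.29294332 0.31974484] [ 30.93478996  -3.78021426 -19.73477736] [-0.62513654 -4.73514994  0.03654498] 0.1372755094636855 30.968694984912872 95.464349978606 [[-0.995 -0.095  0.029]
 [-0.095  0.995 -0.002]
 [-0.029 -0.005 -1.   ]]
```

View pics/s7.png

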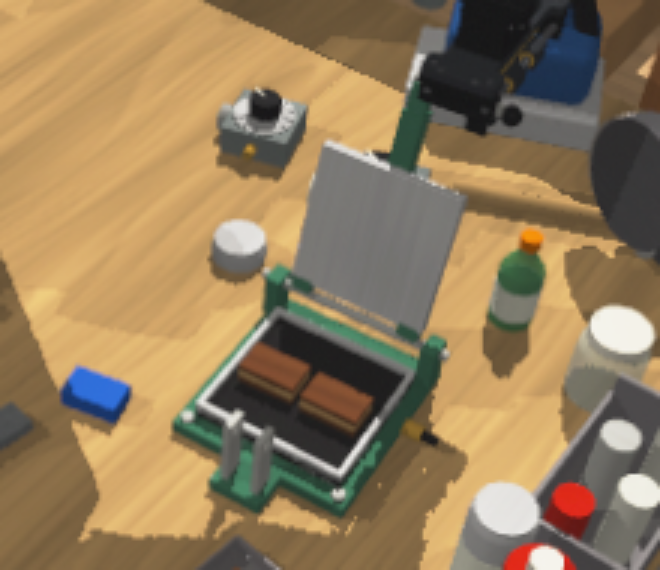

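The platen hasn't moved and the grip only slid along the bar. I'll open to relax, then regrip.

Request:
{"api": "step_arm", "payload": {"steps": [[0,0,0,0,0,0,0.3],[0,0,0,0,0,0,0.3],[0,0,0,0,0,0,0.3],[0,0,0,0,0,0,0.3],[0,0,0,0,0,0,0.3]]}}

```text
time_s: 25.63
position: [0.5904, 0.2963, 0.3217]
tcp_rot: [[-0.995, -0.099, -0.0], [-0.099, 0.995, 0.0], [0.0, 0.0, -1.0]]
force: [0.1, 0.3, -0.9]
opening: 0.335
grasp_force: 0.0
```

Request:
{"api": "step_arm", "payload": {"steps": [[0,0,0,0,0,0,1],[0,0,0,0,0,0,1],[0,0,0,0,0,0,1],[0,0,0,0,0,0,1],[0,0,0,0,0,0,1]]}}

```text
time_s: 26.05
position: [0.5908, 0.2955, 0.3211]
tcp_rot: [[-0.995, -0.098, -0.001], [-0.098, 0.995, -0.001], [0.001, -0.001, -1.0]]
force: [-0.3, -1.8, -0.5]
opening: 0.141
grasp_force: 29.7
```

Request:
{"api": "step_arm", "payload": {"steps": [[0,-0.034,-0.013,0,0,0,1],[0,-0.068,-0.026,0,0,0,1],[0,-0.102,-0.037,0,0,0,1],[0,-0.137,-0.046,0,0,0,1]]}}

```text
time_s: 26.38
position: [0.5947, 0.254, 0.334]
tcp_rot: [[-0.995, -0.098, -0.003], [-0.098, 0.995, 0.0], [0.003, 0.001, -1.0]]
force: [2.2, 2.2, -12.0]
opening: 0.147
grasp_force: 30.7
```

Request:
{"api": "step_arm", "payload": {"steps": [[0,-0.071,-0.014,0,0,0,1],[0,-0.143,-0.023,0,0,0,1],[0,-0.215,-0.025,0,0,0,1],[0,-0.287,-0.023,0,0,0,1],[0,-0.358,-0.014,0,0,0,1],[0,-0.429,0,0,0,0,1],[0,-0.498,0.021,0,0,0,1],[0,-0.567,0.046,0,0,0,1]]}}

```text
time_s: 27.05
position: [0.6109, 0.0865, 0.3197]
tcp_rot: [[-0.995, -0.098, -0.003], [-0.098, 0.995, 0.007], [0.002, 0.007, -1.0]]
force: [3.9, 10.9, -15.0]
opening: 0.146
grasp_force: 30.0
```

```bash
python3 - <<'E'
from h import *
s=read_state();p=np.array(s["position"]);print(p,s["opening"],s["grasp_force"],s["force"],psi())
a=np.radians(YAW);ex=np.array([np.cos(a),np.sin(a)]);ey=np.array([-ex[1],ex[0]])
y,z=ey@(p[:2]-BC),p[2]-.036
# circle through three bar points, r=.271
from scipy.optimize import least_squares
pts=np.array([[ey@(np.array(q[:2])-BC),q[2]-.036] for q in((.5908,.2955,.3211),(.5947,.254,.334),p)])
r=least_squares(lambda h:np.linalg.norm(pts-h,axis=1)-.271,[.09,.036]);print(r.x,r.fun)
yh,zh=r.x;ph=np.arctan2(z-zh,yh-y);print("theta",ph-.0776)
for th in np.arange(ph,.07,-.07):
    print(round(th-.0776,2),np.round([(yh-.271*np.cos(th)-y)/.3,-(zh+.271*np.sin(th)-z)/.3],3))
E
```

```text
[0.61085765 0.08647348 0.31966646] 0.1460971339939501 30.002117156982422 [  3.85929364  10.88872474 -15.00349131] 95.60402273160012
[0.0911295  0.03440657] [ 2.13807194e-04 -2.57695068e-04  5.79179059e-05]
theta 1.0894144133144978
1.09 [0. 0.]
1.02 [-0.057  0.027]
0.95 [-0.112  0.058]
0.88 [-0.165  0.092]
0.81 [-0.216  0.131]
0.74 [-0.263  0.172]
0.67 [-0.308  0.217]
0.6 [-0.349  0.265]
0.53 [-0.387  0.316]
0.46 [-0.421  0.369]
0.39 [-0.452  0.424]
0.32 [-0.478  0.482]
0.25 [-0.5    0.541]
0.18 [-0.519  0.601]
0.11 [-0.533  0.663]
0.04 [-0.542  0.725]
```

Request:
{"api": "step_arm", "payload": {"steps": [[0,-0.057,0.027,0,0,0,1],[0,-0.112,0.058,0,0,0,1],[0,-0.165,0.092,0,0,0,1],[0,-0.216,0.131,0,0,0,1],[0,-0.263,0.172,0,0,0,1],[0,-0.308,0.217,0,0,0,1],[0,-0.349,0.265,0,0,0,1],[0,-0.387,0.316,0,0,0,1]]}}

```text
time_s: 27.72
position: [0.6219, -0.0269, 0.2257]
tcp_rot: [[-0.995, -0.097, -0.003], [-0.097, 0.995, 0.009], [0.002, 0.01, -1.0]]
force: [1.0, 14.1, -7.3]
opening: 0.151
grasp_force: 30.0
```

Request:
{"api": "step_arm", "payload": {"steps": [[0,-0.034,0.053,0,0,0,1],[0,-0.065,0.108,0,0,0,1],[0,-0.091,0.166,0,0,0,1],[0,-0.113,0.225,0,0,0,1],[0,-0.132,0.285,0,0,0,1],[0,-0.146,0.347,0,0,0,1],[0,-0.155,0.409,0,0,0,1],[0,-0.155,0.409,0,0,0,1]]}}

```text
time_s: 28.38
position: [0.6254, -0.0706, 0.1011]
tcp_rot: [[-0.995, -0.095, -0.007], [-0.095, 0.995, 0.012], [0.006, 0.013, -1.0]]
force: [2.7, 18.9, -7.2]
opening: 0.155
grasp_force: 30.0
```

```bash
python3 - <<'E'
from h import *
s=read_state();p=np.array(s["position"]);print(p,s["opening"],s["grasp_force"],s["force"],psi())
a=np.radians(YAW);ex=np.array([np.cos(a),np.sin(a)]);ey=np.array([-ex[1],ex[0]])
y,z=ey@(p[:2]-BC),p[2]-.036
print(y,z,"theta",np.arctan2(z-.0344,.0911-y)-.0776)
E
```

```text
[ 0.62536156 -0.07055969  0.10114259] 0.15465932559816004 30.010287165641785 [ 2.70039251 18.87810511 -7.16728051] 95.45960449167075
-0.17306791881261097 0.06514259028839323 theta 0.03825404918477582
```

Request:
{"api": "step_arm", "payload": {"steps": [[0,0,0.015,0,0,0,1],[0,0,0.03,0,0,0,1],[0,0,0.04,0,0,0,1],[0,0,0.04,0,0,0,1],[0,0,0.04,0,0,0,1]]}}

```text
time_s: 28.8
position: [0.6259, -0.0705, 0.099]
tcp_rot: [[-0.995, -0.097, -0.003], [-0.097, 0.995, 0.01], [0.003, 0.01, -1.0]]
force: [-10.8, 20.6, 32.6]
opening: 0.148
grasp_force: 30.0
```

Request:
{"api": "step_arm", "payload": {"steps": [[0,0,0,0,0,0,0.3],[0,0,0,0,0,0,0.3],[0,0,0,0,0,0,0.3],[0,0,0,0,0,0,0.3],[0,0,0,0,0,0,0.3]]}}

```text
time_s: 29.22
position: [0.6288, -0.0777, 0.0934]
tcp_rot: [[-0.995, -0.098, 0.002], [-0.098, 0.995, -0.002], [-0.002, -0.002, -1.0]]
force: [1.1, 0.2, 1.4]
opening: 0.337
grasp_force: 0.2
```

Request:
{"api": "step_arm", "payload": {"steps": [[0,0,-0.1,0,0,0,0.3],[0,0,-0.2,0,0,0,0.3],[0,0,-0.35,0,0,0,0.3],[0,0,-0.5,0,0,0,0],[0,0,-0.6,0,0,0,-0.3],[0,0,-0.6,0,0,0,-0.3]]}}

```text
time_s: 29.72
position: [0.6329, -0.0793, 0.2815]
tcp_rot: [[-0.995, -0.098, 0.018], [-0.098, 0.995, -0.007], [-0.017, -0.009, -1.0]]
force: [0.8, -0.2, 0.6]
opening: 0.495
grasp_force: 0.0
```

```bash
python3 - <<'E'
from h import *
import pickle
s=cap("scene");pickle.dump(s,open("s8.pkl","wb"));r=read_state();print(r["position"],r["force"])
# where should shut handle ball be?
a=np.radians(YAW);ex=np.array([np.cos(a),np.sin(a),0]);ey=np.array([-ex[1],ex[0],0])
for dz in(0,.01): print(w2px(s,np.append(BC,.03)+ex*.0935+ey*(-.179)+np.array([0,0,.0554+dz])))
cv2.imwrite("pics/s8.png",cv2.resize(s["image"][150:300,130:380,::-1],(800,480),interpolation=cv2.INTER_CUBIC))
plan((.60,-.2,.28,60),(.47,-.40,.28,15.2),(.47,-.48,.24,15.2))
E
```

```text
[ 0.63111183 -0.07877795  0.27771643] [ 0.15963051 -0.25467637 -0.39822733]
[301.54202731 240.90876434]
[301.84713966 238.87711074]
now [ 0.6311 -0.0788  0.2777] psi 95.6
(0.6, -0.2, 0.28, 60) -> [0.143, -0.392, -0.007] [-0.003, 0.016, 0.791] rows 5.0 
(0.47, -0.4, 0.28, 15.2) -> [0.042, -0.794, 0.0] [0.0, 0.0, 0.996] rows 6.3 
(0.47, -0.48, 0.24, 15.2) -> [-0.257, -0.07, 0.133] [0.0, 0.0, 0.0] rows 2.1
```

View pics/s8.png

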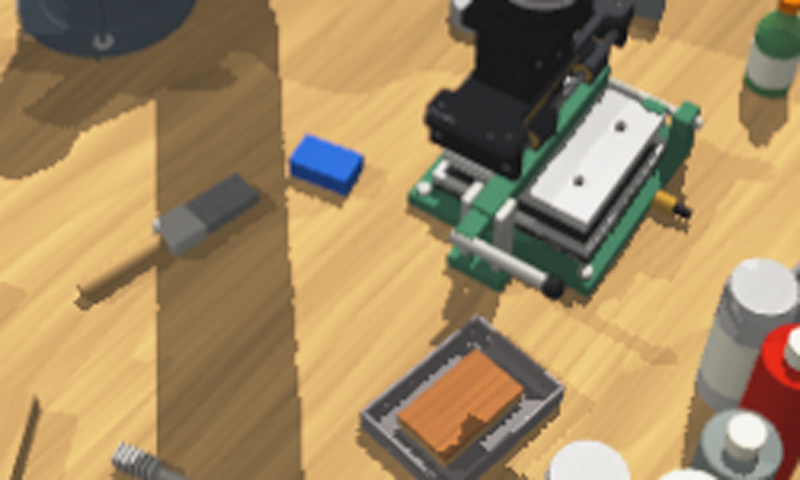

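The platen looks shut, with the handle ball at (553,286), and the panel is in the tray. I'll go to the pin and re-measure the ball from there to check that the platen has settled.

Request:
{"api": "step_arm", "payload": {"steps": [[0.143,-0.392,0,0,0,0.791,-0.3],[0.143,-0.392,0,0,0,0.791,-0.3],[0.143,-0.392,0,0,0,0.791,-0.3],[0.143,-0.392,0,0,0,0.791,-0.3],[0.143,-0.392,0,0,0,0.791,-0.3],[0.143,-0.392,0,0,0,0.791,-0.3],[0.143,-0.392,0,0,0,0.791,-0.3]]}}

```text
time_s: 30.35
position: [0.5961, -0.1983, 0.2706]
tcp_rot: [[-0.868, 0.497, -0.002], [0.497, 0.868, 0.0], [0.002, -0.001, -1.0]]
force: [0.6, -0.1, 0.5]
opening: 0.653
grasp_force: 0.0
```

Request:
{"api": "step_arm", "payload": {"steps": [[-0.1,-0.83,0,0,0,0.996,-0.3],[-0.1,-0.83,0,0,0,0.996,-0.3],[-0.1,-0.83,0,0,0,0.996,-0.3],[-0.1,-0.83,0,0,0,0.996,-0.3],[-0.1,-0.83,0,0,0,0.996,-0.3],[-0.1,-0.83,0,0,0,0.996,-0.3],[-0.1,-0.83,0,0,0,0.996,-0.3],[-0.1,-0.83,0,0,0,0.996,-0.3]]}}

```text
time_s: 31.02
position: [0.4972, -0.4305, 0.271]
tcp_rot: [[-0.261, 0.965, -0.001], [0.965, 0.261, 0.0], [0.0, -0.001, -1.0]]
force: [0.2, 0.9, -0.8]
opening: 0.646
grasp_force: 0.0
```

```bash
python3 - <<'E'
from h import *
import pickle
s0=pickle.load(open("s8.pkl","rb"));s=cap("scene");c=cap("wrist");pickle.dump(c,open("w9.pkl","wb"));pickle.dump(s,open("s9.pkl","wb"))
for q in(s0,s):
    g=q["image"].sum(2)[228:252,292:314].astype(int);v,u=np.nonzero(g<110);print(len(u),u.mean()+292,v.mean()+228)
print(read_state()["position"],psi())
a=cv2.resize(c["image"][:260,:,::-1],(800,406),interpolation=cv2.INTER_CUBIC)
b=cv2.resize(s["image"][195:265,240:330,::-1],None,fx=4,fy=4,interpolation=cv2.INTER_CUBIC)
cv2.imwrite("pics/w9.png",a)
E
```

```text
20 303.7 239.7
21 304.04761904761904 239.23809523809524
[ 0.49844073 -0.42743011  0.27114027] 15.407982516045617
```

View pics/w9.png

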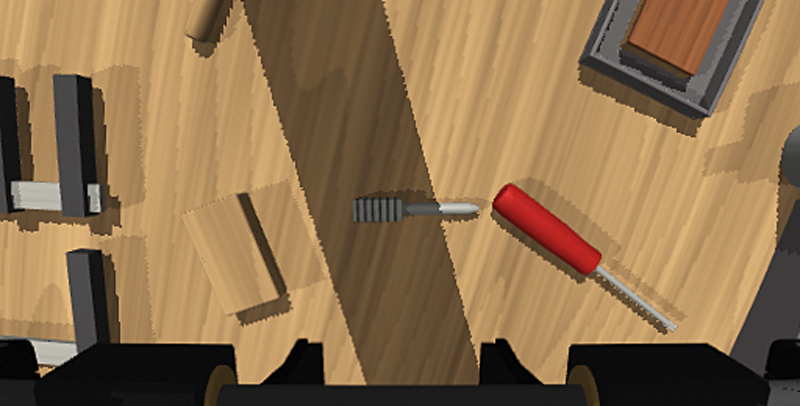

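The pin's grip spans (354,210) to (403,209), with its tip at (481,209). It is clear of the screwdriver and the sanding block.

```bash
python3 - <<'E'
from h import *
import pickle
c=pickle.load(open("w9.pkl","rb"))
q=lambda u,v,z:px2w(c,u/1.5625,v/1.5625,z)
a,b,t=q(354,210,.013),q(403,209,.013),q(481,209,.009)
d=t-a;d[2]=0;L=np.linalg.norm(d);d/=L
print(a,b,t,np.linalg.norm(b-a),L,np.degrees(np.arctan2(d[1],d[0])))
psig=np.degrees(np.arctan2(d[1],d[0]))+90
m=t-d*.082;m2=(a+b)/2;print("grip mid",m,m2)
g=(m+m2)/2
plan((g[0],g[1],.15,60),(g[0],g[1],.10,psig),(g[0],g[1],.03,psig))
E
```

```text
[ 0.45137213 -0.40447146  0.013     ] [ 0.48949577 -0.39326426  0.013     ] [ 0.55124049 -0.37657487  0.009     ] 0.039736794638505026 0.10369140649202852 15.606831324685684
grip mid [ 0.47226379 -0.39863572  0.009     ] [ 0.47043395 -0.39886786  0.013     ]
now [ 0.4984 -0.4274  0.2711] psi 15.41
(np.float64(0.4713488672832585), np.float64(-0.39875178811515555), 0.15, 60) -> [0.115, -0.061, 0.404] [0.0, -0.002, -0.991] rows 6.2 
(np.float64(0.4713488672832585), np.float64(-0.39875178811515555), 0.1, np.float64(105.60683132468569)) -> [0.0, 0.0, 0.167] [0.0, 0.0, -1.013] rows 6.4 TOO BIG
(np.float64(0.4713488672832585), np.float64(-0.39875178811515555), 0.03, np.float64(105.60683132468569)) -> [0.0, 0.0, 0.233] [0.0, 0.0, 0.0] rows 1.7
```

Request:
{"api": "step_arm", "payload": {"steps": [[0.115,-0.061,0.404,0,0,-0.991,0],[0.115,-0.061,0.404,0,0,-0.991,0],[0.115,-0.061,0.404,0,0,-0.991,0],[0.115,-0.061,0.404,0,0,-0.991,0],[0.115,-0.061,0.404,0,0,-0.991,0],[0.115,-0.061,0.404,0,0,-0.991,0],[0.115,-0.061,0.404,0,0,-0.991,0]]}}

```text
time_s: 31.7
position: [0.4727, -0.3973, 0.1502]
tcp_rot: [[-0.87, 0.493, -0.001], [0.493, 0.87, 0.001], [0.001, 0.001, -1.0]]
force: [-0.6, 0.6, -0.1]
opening: 0.496
grasp_force: 0.0
```

Request:
{"api": "step_arm", "payload": {"steps": [[0,0,0.167,0,0,-1,0],[0,0,0.167,0,0,-1,0],[0,0,0.167,0,0,-1,0],[0,0,0.167,0,0,-1,0],[0,0,0.167,0,0,-1,0],[0,0,0.167,0,0,-1,0],[0,0,0.167,0,0,-1,0],[0,0,0.167,0,0,-1,0]]}}

```text
time_s: 32.37
position: [0.4729, -0.3976, 0.1006]
tcp_rot: [[-0.965, -0.261, -0.0], [-0.261, 0.965, 0.0], [0.0, 0.0, -1.0]]
force: [-0.4, 0.2, -0.3]
opening: 0.498
grasp_force: 0.0
```

```bash
python3 - <<'E'
from h import *
s=cap("scene")
g=s["image"].sum(2)[228:252,292:314].astype(int);v,u=np.nonzero(g<110);print(len(u),u.mean()+292,v.mean()+228)
plan((.4713,-.3988,.0285,105.6))
E
```

```text
19 303.2105263157895 240.1578947368421
now [ 0.4728 -0.3979  0.1007] psi 105.02
(0.4713, -0.3988, 0.0285, 105.6) -> [0.005, -0.002, 0.241] [0.001, -0.0, -0.013] rows 1.7
```

Request:
{"api": "step_arm", "payload": {"steps": [[0.005,-0.002,0.1,0,0,-0.013,0],[0.005,-0.002,0.18,0,0,-0.013,0],[0.005,-0.002,0.24,0,0,-0.013,0],[0.005,-0.002,0.24,0,0,-0.013,0],[0.005,-0.002,0.24,0,0,-0.013,0],[0.005,-0.002,0.24,0,0,-0.013,0]]}}

```text
time_s: 32.92
position: [0.4709, -0.4, 0.0287]
tcp_rot: [[-0.964, -0.267, -0.0], [-0.267, 0.964, 0.0], [0.0, 0.0, -1.0]]
force: [1.2, 0.1, 0.1]
opening: 0.5
grasp_force: 0.0
```

Request:
{"api": "step_arm", "payload": {"steps": [[0,0,0,0,0,0,1],[0,0,0,0,0,0,1],[0,0,0,0,0,0,1],[0,0,0,0,0,0,1],[0,0,0,0,0,0,1],[0,0,0,0,0,0,1],[0,0,0,0,0,0,1],[0,0,0,0,0,0,1]]}}

```text
time_s: 33.58
position: [0.4704, -0.4005, 0.0288]
tcp_rot: [[-0.964, -0.266, -0.0], [-0.266, 0.964, 0.0], [0.0, 0.0, -1.0]]
force: [-0.1, 0.9, 2.4]
opening: 0.203
grasp_force: 30.0
```

Request:
{"api": "step_arm", "payload": {"steps": [[0,0,-0.1,0,0,0,1],[0,0,-0.2,0,0,0,1],[0,0,-0.3,0,0,0,1],[0,0,-0.45,0,0,0,1],[0,0,-0.6,0,0,0,1],[0,0,-0.6,0,0,0,1]]}}

```text
time_s: 34.08
position: [0.4732, -0.404, 0.2161]
tcp_rot: [[-0.964, -0.266, 0.009], [-0.266, 0.964, -0.011], [-0.006, -0.013, -1.0]]
force: [0.8, -0.7, 0.3]
opening: 0.202
grasp_force: 30.0
```

```bash
python3 - <<'E'
from h import *
s=read_state();print(s["opening"],s["grasp_force"])
h=P(-.022,-.1257);a=np.radians(YAW);ex=np.array([np.cos(a),np.sin(a)])
p=h-ex*(.02+.062+.03)   # grip middle, tip 30 mm short
print("hole",h,p)
plan((.46,-.2,.21,100),(*p,.16,95.6))
E
```

```text
0.20165365677889843 29.99986320734024
hole [ 0.55007117 -0.03034691] [ 0.4386057  -0.04127619]
now [ 0.4732 -0.404   0.2161] psi 105.43
(0.46, -0.2, 0.21, 100) -> [-0.138, 0.668, 0.012] [-0.017, 0.008, 0.121] rows 4.9 
(np.float64(0.43860569890215967), np.float64(-0.04127619274544221), 0.16, 95.6) -> [-0.022, 0.533, 0.167] [0.0, 0.0, 0.098] rows 4.0
```

Request:
{"api": "step_arm", "payload": {"steps": [[-0.138,0.668,0.012,0,0,0.121,1],[-0.138,0.668,0.012,0,0,0.121,1],[-0.138,0.668,0.012,0,0,0.121,1],[-0.138,0.668,0.012,0,0,0.121,1],[-0.138,0.668,0.012,0,0,0.121,1],[-0.138,0.668,0.012,0,0,0.121,1],[-0.138,0.668,0.012,0,0,0.121,1]]}}

```text
time_s: 34.67
position: [0.4564, -0.1942, 0.2046]
tcp_rot: [[-0.984, -0.177, -0.001], [-0.177, 0.984, 0.001], [0.001, 0.001, -1.0]]
force: [1.2, -1.3, -1.4]
opening: 0.202
grasp_force: 30.0
```

Request:
{"api": "step_arm", "payload": {"steps": [[-0.022,0.533,0.167,0,0,0.098,1],[-0.022,0.533,0.167,0,0,0.098,1],[-0.022,0.533,0.167,0,0,0.098,1],[-0.022,0.533,0.167,0,0,0.098,1],[-0.022,0.533,0.167,0,0,0.098,1],[-0.022,0.533,0.167,0,0,0.098,1],[-0.022,0.533,0.167,0,0,0.098,1]]}}

```text
time_s: 35.25
position: [0.4376, -0.0391, 0.1549]
tcp_rot: [[-0.995, -0.097, 0.002], [-0.097, 0.995, -0.001], [-0.002, -0.001, -1.0]]
force: [0.8, -0.5, -0.4]
opening: 0.203
grasp_force: 30.0
```

```bash
python3 - <<'E'
from h import *
a=np.radians(YAW);ex=np.array([np.cos(a),np.sin(a)])
p=P(-.022,-.128)-ex*(.02+.062+.025)
plan((*p,.1068,95.6))
E
```

```text
now [ 0.4376 -0.0391  0.1549] psi 95.57
(np.float64(0.44380627657151484), np.float64(-0.043077301266604695), 0.1068, 95.6) -> [-0.019, -0.015, 0.16] [-0.002, 0.003, -0.001] rows 1.2
```

Request:
{"api": "step_arm", "payload": {"steps": [[-0.019,-0.015,0.1,0,0,0,1],[-0.019,-0.015,0.16,0,0,0,1],[-0.019,-0.015,0.16,0,0,0,1],[-0.019,-0.015,0.16,0,0,0,1],[-0.019,-0.015,0.16,0,0,0,1]]}}

```text
time_s: 35.67
position: [0.443, -0.0432, 0.1075]
tcp_rot: [[-0.995, -0.095, 0.002], [-0.095, 0.995, -0.001], [-0.002, -0.001, -1.0]]
force: [0.3, -0.2, -1.3]
opening: 0.199
grasp_force: 30.0
```

```bash
python3 - <<'E'
from h import *
import pickle
s=cap("scene");t=cap("top");pickle.dump((s,t),open("p10.pkl","wb"))
r=read_state();print(r["position"],psi(),r["opening"])
a=cv2.resize(s["image"][185:260,235:335,::-1],(792,594),interpolation=cv2.INTER_CUBIC)
a=a[:, :]
cv2.imwrite("pics/s10.png",a)
E
```

```text
[ 0.4429403  -0.04268056  0.10787635] 95.50032589529928 0.20277982846353979
```

View pics/s10.png

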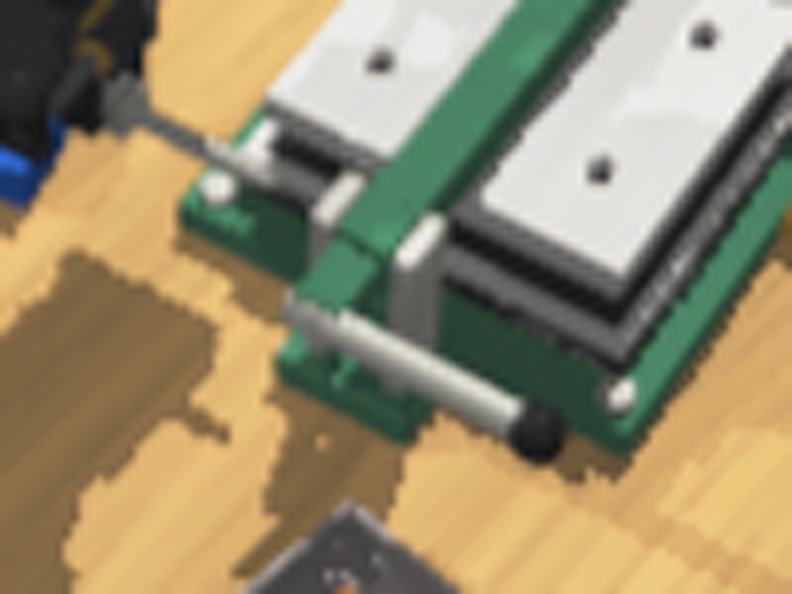

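The platen looks level: the arm's top is flush with the cheek tops at (338,197) and (421,245), and the ball is at (538,430). The pin points at the near cheek, with its grip end at (125,105) and the tip at roughly (310,195). I'll compare with the model's projections.

```bash
python3 - <<'E'
from h import *
import pickle
s,t=pickle.load(open("p10.pkl","rb"))
f=lambda p:((w2px(s,p)-[235,185])*7.92).round(0)
def W(x,y,z):return np.append(P(x,y),.03+z)
for z in(.066,.07,.074):print("near cheek top ends",z,f(W(-.018,-.115,z)),f(W(-.018,-.141,z)),"mid",f(W(-.018,-.128,z)),"far mid",f(W(.018,-.128,z)))
for y,z in((-.172,.0533),(-.172,.057),(-.177,.057),(-.172,.063)):print("ball",y,z,f(W(.0935,y,z)))
print("hole mouth",f(W(-.022,-.128,.057)))
print("plate corner +x -y top",f(W(.081,-.083,.044)),"rim corner",f(W(.088,-.086,.008)))
p=np.array([.4429,-.0430,.1078]);a=np.radians(YAW);ex=np.array([np.cos(a),np.sin(a),0])
ax=p-[0,0,.0198]
for n,d in(("gripend",-.02),("shoulder",.02),("tip",.082)):print(n,f(ax+ex*d),(ax+ex*d).round(4),(w2px(t,ax+ex*d)).round(1))
E
```

```text
near cheek top ends 0.066 [357. 176.] [321. 220.] mid [339. 198.] far mid [421. 240.]
near cheek top ends 0.07 [357. 169.] [321. 214.] mid [339. 191.] far mid [422. 233.]
near cheek top ends 0.074 [358. 162.] [321. 207.] mid [340. 184.] far mid [422. 226.]
ball -0.172 0.0533 [536. 433.]
ball -0.172 0.057 [537. 427.]
ball -0.177 0.057 [530. 436.]
ball -0.172 0.063 [539. 417.]
hole mouth [329. 208.]
plate corner +x -y top [621. 271.] rim corner [624. 341.]
gripend [52. 64.] [ 0.423 -0.045  0.088] [258.  206.3]
shoulder [136. 108.] [ 0.4628 -0.041   0.088 ] [257.  194.8]
tip [271. 177.] [ 0.5245 -0.035   0.088 ] [255.4 177.3]
```

Projections agree within about a pixel. The cheek tops and ball give a hole height of about 53.5 mm above the bed, so I'll lower by 4.5 mm and advance gently.

Request:
{"api": "step_arm", "payload": {"steps": [[0,0,0.015,0,0,0,1],[0,0,0.015,0,0,0,1],[-0.03,0,0.015,0,0,0,1],[-0.06,0,0.015,0,0,0,1],[-0.075,0,0.015,0,0,0,1],[-0.075,0,0.015,0,0,0,1]]}}

```text
time_s: 36.27
position: [0.467, -0.0399, 0.1026]
tcp_rot: [[-0.995, -0.098, 0.003], [-0.098, 0.995, -0.001], [-0.003, -0.001, -1.0]]
force: [0.2, 0.3, -1.0]
opening: 0.202
grasp_force: 30.0
```

Request:
{"api": "step_arm", "payload": {"steps": [[-0.01,0,0,0,0,0,1],[-0.02,0,0,0,0,0,1],[-0.03,0,0,0,0,0,1],[-0.035,0,0,0,0,0,1],[-0.035,0,0,0,0,0,1]]}}

```text
time_s: 36.68
position: [0.4733, -0.0384, 0.1022]
tcp_rot: [[-0.995, -0.097, -0.003], [-0.097, 0.995, 0.0], [0.003, 0.001, -1.0]]
force: [-3.4, -1.9, 3.0]
opening: 0.205
grasp_force: 30.0
```

```bash
python3 - <<'E'
from h import *
r=read_state();p=np.array(r["position"]);print(p,r["force"],r["moment"],psi(),r["opening"])
a=np.radians(YAW);ex=np.array([np.cos(a),np.sin(a)]);ey=np.array([-ex[1],ex[0]]);d=p[:2]-P(-.022,-.128)
print("tip past mouth",ex@d+.082,"lateral",ey@d,"pin z over bed",p[2]-.0198-.03)
E
```

```text
[ 0.47331723 -0.03839876  0.1022466 ] [-3.4059074  -1.89835399  2.99569108] [-0.17126994  0.3629395  -0.08466799] 95.56846008843692 0.20481121302944139
tip past mouth 0.004826657689761885 lateral 0.0017764455348362634 pin z over bed 0.052446602023175304
```

Request:
{"api": "step_arm", "payload": {"steps": [[0,-0.006,-0.006,0,0,0,1],[0,-0.006,-0.006,0,0,0,1],[-0.01,-0.006,-0.006,0,0,0,1],[-0.02,-0.006,-0.006,0,0,0,1],[-0.02,-0.006,-0.006,0,0,0,1]]}}

```text
time_s: 37.1
position: [0.4825, -0.04, 0.1042]
tcp_rot: [[-0.995, -0.097, 0.002], [-0.097, 0.995, -0.001], [-0.002, -0.001, -1.0]]
force: [-1.0, -0.5, -1.3]
opening: 0.204
grasp_force: 30.0
```

```bash
cat > q.py <<'E'
from h import *
r=read_state();p=np.array(r["position"]);print(p,"F",np.round(r["force"],1),"M",np.round(r["moment"],2),psi(),r["opening"])
a=np.radians(YAW);ex=np.array([np.cos(a),np.sin(a)]);ey=np.array([-ex[1],ex[0]]);d=p[:2]-P(-.022,-.128)
print("tip past mouth",ex@d+.082,"lateral",ey@d,"pin z over bed",p[2]-.0198-.03, np.array(r["tcp_rot"])[:,2])
E
python3 q.py
```

```text
[ 0.48249687 -0.03999305  0.10424926] F [-1.  -0.5 -1.3] M [ 0.04 -0.01 -0.03] 95.56591154678055 0.20441721555676318
tip past mouth 0.013806911280309767 lateral -0.0007060071637578068 pin z over bed 0.05444926168347111 [ 2.13019486e-03 -5.40667108e-04 -9.99997585e-01]
```

The pin has entered the hole with no side force, so I'll continue.

Request:
{"api": "step_arm", "payload": {"steps": [[-0.02,0,0,0,0,0,1],[-0.04,0,0,0,0,0,1],[-0.06,0,0,0,0,0,1],[-0.08,0,0,0,0,0,1],[-0.08,0,0,0,0,0,1]]}}

```text
time_s: 37.52
position: [0.5072, -0.0377, 0.1043]
tcp_rot: [[-0.995, -0.097, 0.003], [-0.097, 0.995, -0.001], [-0.003, -0.001, -1.0]]
force: [-0.0, 0.3, -0.2]
opening: 0.206
grasp_force: 30.0
```

```bash
python3 q.py
```

```text
[ 0.50718131 -0.0377017   0.1043144 ] F [-0.   0.3 -0.2] M [ 0.03 -0.   -0.02] 95.58057588971316 0.20615633043648657
tip past mouth 0.03859714046913928 lateral -0.0008343785931990021 pin z over bed 0.0545143993722676 [ 3.05549606e-03 -8.04823554e-04 -9.99995008e-01]
```

Request:
{"api": "step_arm", "payload": {"steps": [[-0.02,0,0,0,0,0,1],[-0.04,0,0,0,0,0,1],[-0.06,0,0,0,0,0,1],[-0.07,0,0,0,0,0,1],[-0.08,0,0,0,0,0,1],[-0.085,0,0,0,0,0,1],[-0.085,0,0,0,0,0,1]]}}

```text
time_s: 38.1
position: [0.5298, -0.035, 0.1043]
tcp_rot: [[-0.995, -0.097, -0.002], [-0.097, 0.995, -0.0], [0.002, 0.0, -1.0]]
force: [-3.4, -1.3, 3.7]
opening: 0.205
grasp_force: 30.0
```

```bash
python3 q.py
```

```text
[ 0.52977717 -0.03500311  0.10430257] F [-3.4 -1.3  3.7] M [-0.17  0.47  0.01] 95.58680364239983 0.2049735040877119
tip past mouth 0.061348491845677075 lateral -0.0003536303696848538 pin z over bed 0.05450257015910932 [-1.66504348e-03 -1.04899693e-04 -9.99998608e-01]
```

Request:
{"api": "step_arm", "payload": {"steps": [[-0.006,0,0,0,0,0,1],[-0.012,0,0,0,0,0,1],[-0.012,0,0,0,0,0,1]]}}

```text
time_s: 38.35
position: [0.53, -0.0349, 0.1043]
tcp_rot: [[-0.995, -0.098, -0.009], [-0.098, 0.995, -0.0], [0.009, 0.001, -1.0]]
force: [-9.7, -5.3, 10.0]
opening: 0.206
grasp_force: 30.0
```

```bash
python3 q.py
```

```text
[ 0.52998175 -0.03494059  0.10428672] F [-9.7 -5.3 10. ] M [-0.78  1.65 -0.06] 95.64982807500284 0.20594552356224644
tip past mouth 0.061558191196744105 lateral -0.0003113771331441217 pin z over bed 0.054486715132597494 [-9.11636851e-03 -2.74994819e-04 -9.99958407e-01]
```

Request:
{"api": "step_arm", "payload": {"steps": [[0.01,0,0,0,0,0,1],[0.01,0,0,0,0,0,0.17],[0.01,0,0,0,0,0,0.17],[0.01,0,0,0,0,0,0.17],[0.01,0,0,0,0,0,0.17],[0.01,0,0,0,0,0,0.17]]}}

```text
time_s: 38.85
position: [0.5314, -0.0349, 0.104]
tcp_rot: [[-0.995, -0.097, 0.001], [-0.097, 0.995, -0.0], [-0.001, -0.0, -1.0]]
force: [-0.2, -0.0, -0.9]
opening: 0.402
grasp_force: 0.0
```

Request:
{"api": "step_arm", "payload": {"steps": [[0,0,-0.05,0,0,0,0.17],[0,0,-0.1,0,0,0,0.17],[0,0,-0.2,0,0,0,0.17],[0,0,-0.3,0,0,0,0],[0,0,-0.45,0,0,0,-1],[0,0,-0.6,0,0,0,-1],[0,0,-0.65,0,0,0,-1],[0,0,-0.65,0,0,0,-1]]}}

```text
time_s: 39.52
position: [0.5343, -0.0356, 0.3052]
tcp_rot: [[-0.995, -0.097, 0.013], [-0.097, 0.995, -0.003], [-0.012, -0.005, -1.0]]
force: [0.5, 0.2, 0.0]
opening: 0.707
grasp_force: 0.0
```

```bash
python3 - <<'E'
from h import *
import pickle
s=cap("scene");t=cap("top");pickle.dump((s,t),open("p11.pkl","wb"))
W=lambda x,y,z:np.append(P(x,y),.03+z)
# pin grip visible? expected grip pixels in scene, mean colour there now vs expected
for d in(-.062,-.042,-.03,-.022): u,v=w2px(s,W(d,-.128,.0625 if d>-.1 else 0));print(d,(round(u,1),round(v,1)),s["image"][int(v)-1:int(v)+2,int(u)-1:int(u)+2].reshape(-1,3).mean(0).round())
plan((.53,.19,.30,93),(.53,.40,.26,90))
E
```

```text
-0.062 (np.float64(265.3), np.float64(204.4)) [149. 173. 155.]
-0.042 (np.float64(270.9), np.float64(207.2)) [180. 178. 171.]
-0.03 (np.float64(274.3), np.float64(209.0)) [175. 173. 166.]
-0.022 (np.float64(276.6), np.float64(210.1)) [224. 222. 214.]
now [ 0.5312 -0.0349  0.3   ] psi 95.57
(0.53, 0.19, 0.3, 93) -> [-0.069, 0.746, -0.001] [-0.001, 0.003, 0.057] rows 5.4 
(0.53, 0.4, 0.26, 90) -> [-0.037, 0.699, 0.133] [0.0, 0.0, 0.067] rows 5.1
```

Request:
{"api": "step_arm", "payload": {"steps": [[-0.069,0.746,0,0,0,0.057,-1],[-0.069,0.746,0,0,0,0.057,-1],[-0.069,0.746,0,0,0,0.057,-1],[-0.069,0.746,0,0,0,0.057,-1],[-0.069,0.746,0,0,0,0.057,-1],[-0.069,0.746,0,0,0,0.057,-1],[-0.069,0.746,0,0,0,0.057,-1],[-0.069,0.746,0,0,0,0.057,-1]]}}

```text
time_s: 40.28
position: [0.5285, 0.1905, 0.2969]
tcp_rot: [[-0.998, -0.055, -0.004], [-0.055, 0.998, -0.001], [0.004, -0.001, -1.0]]
force: [-0.2, 0.0, -0.8]
opening: 1.003
grasp_force: 0.0
```

Request:
{"api": "step_arm", "payload": {"steps": [[-0.037,0.699,0.133,0,0,0.067,-1],[-0.037,0.699,0.133,0,0,0.067,-1],[-0.037,0.699,0.133,0,0,0.067,-1],[-0.037,0.699,0.133,0,0,0.067,-1],[-0.037,0.699,0.133,0,0,0.067,-1],[-0.037,0.699,0.133,0,0,0.067,-1],[-0.037,0.699,0.133,0,0,0.067,-1],[-0.037,0.699,0.133,0,0,0.067,-1]]}}

```text
time_s: 40.95
position: [0.53, 0.398, 0.2579]
tcp_rot: [[-1.0, 0.001, -0.002], [0.001, 1.0, -0.002], [0.002, -0.002, -1.0]]
force: [-0.4, 0.6, 0.1]
opening: 1.001
grasp_force: 0.0
```

```bash
cat > dial.py <<'E'
from h import *
import sys
def rectify(c,z,cx,cy,R=.07,n=140):
    "top-down map of the plane at height z: rows x far->near, cols y left->right"
    g=np.linspace(R,-R,n);X,Y=np.meshgrid(cx+g,cy+g,indexing="ij")
    q=np.linalg.inv(c["W"])@np.stack([X.ravel(),Y.ravel(),np.full(X.size,z),np.ones(X.size)])
    a,b=q[:2]/q[2];k=1+c["k1"]*(a*a+b*b)
    return cv2.remap(np.ascontiguousarray(c["image"]),(c["f"]*a*k+c["cx"]).reshape(n,n).astype(np.float32),(c["f"]*b*k+c["cy"]).reshape(n,n).astype(np.float32),cv2.INTER_LINEAR)
if __name__=="__main__":
    import pickle
    c=cap("wrist");pickle.dump(c,open("w12.pkl","wb"))
    print(read_state()["position"],psi(),w2px(c,[.444,.402,.092]))
    s=rectify(c,.0595,.444,.402);g=s.astype(int).sum(2)
    k=rectify(c,.092,.444,.402);gk=k.astype(int).sum(2)
    for G,st in((g,4),(gk,3)):
        for r in range(0,140,st):print("".join("@#+-. "[min(5,G[r,q]//128)] for q in range(0,140,st//2 or 1)))
        print("====")
E
python3 dial.py
```

```text
[0.53026939 0.39758256 0.25849981] 89.87993992739685 [260.90934179  89.42402421]
+++++++++++++++++++++++++++++++++++++++++++##++++++#############++++++
+++++++++++++++++++++++++++++++++++++###++++++++++++#############+++++
++++++++++++++++++++++++++++++++####+++++++++++++++++#############+---
+++++++++++++++++++++++++++####+++++++++++++++++++++++#############+--
++++++++++++++++++++++#####+##++++++++++#+++++++++++++##############+-
++++++++++++++++++####++++----------.#----.--#+#+++++++#@############+
++++++++++++####+++#+----@#----------#-----------#++++++#@############
+++++++####+++++++--------@+---------@-----------+.-##+++#@###########
+++###++++++++++----------+@---------------.-.-+#..-.-#+++############
##++++++++++++--+----------#@-----------+#+++##+-+-.-..+#+#####@@##+++
+++++++++++++--.#@----------------##########+########..-.#+#@@@@++++++
++++++++++#-.----------------+@@@@@@@@@@@@###+#+######....#+#####++++-
++++++++++-...-----------@@@@@@@@@@@@@@@@@@#@++######++@@+.+######++++
++++++++++.....--------+@@@@@@@@@@@@@@@@@@@@@#++#######++-.-##########
+++++++++-......------@@@
[... 7402 characters left out ...]
+++++++++++++++++++++++++++++++++++++++++++++++++++####++++++++++------------..----------+++++++++----------------------+++++++++++
++++++++++++++++++++++++++++++++++++++++++++++++++++#######++++++++++++++++------------...-.----------++++++++++++++++++++++++++++++++++++++
+++++++++++++++++++++++++++++++++++++++++++++######+++++++++++++++++++++++++-------------......--+++++++++++++++++++++++++++++++++++++++++++
++++++++++++++++++++++++++++++++++++++++++++++++++++++++++++++++++++++++++++++----------++++++++++++++++++++++++++++++++++++++++++++++++++++
++++++++++++++++++++++++++++++++++++++++++++++++++++++++++++++++++++++++++++++++++++++++++++++++++++++++++++++++++++++++++++++++++++++++++++
====
```

```bash
cat > meas.py <<'E'
from dial import *
from scipy.optimize import minimize
import pickle
def meas(c,C0=(.4435,.4033),fixed=None):
    # marks: dark at the 11 model angles on annulus, bright between
    def samp(z,x,y):
        q=np.linalg.inv(c["W"])@np.stack([x,y,np.full(x.size,z),np.ones(x.size)]);a,b=q[:2]/q[2];k=1+c["k1"]*(a*a+b*b)
        g=c["image"].astype(np.float32).sum(2);return cv2.remap(g,(c["f"]*a*k+c["cx"]).astype(np.float32)[None],(c["f"]*b*k+c["cy"]).astype(np.float32)[None],cv2.INTER_LINEAR)[0]
    if fixed is None:
        best=None
        for dx in np.arange(-.006,.0061,.001):
            for dy in np.arange(-.006,.0061,.001):
                for yaw in np.radians(np.arange(12,28,.5)):
                    th=yaw+2.5-.5*np.arange(11);sc=0
                    A,R=np.meshgrid(th,[.044,.046,.048]);
                    f=lambda o:samp(.0595,C0[0]+dx+R.ravel()*np.cos(A.ravel()+o),C0[1]+dy+R.ravel()*np.sin(A.ravel()+o))
                    m=(f(.12)+f(-.12))/2-f(0);sc=np.clip(m,-100,300).sum()
                    if best is None or sc>best[0]:best=(sc,C0[0]+dx,C0[1]+dy,yaw)
        print("marks",best,np.degrees(best[3]))
    else:best=(0,)+tuple(fixed)
    _,cx,cy,yaw=best
    # pointer angle: bright along radial lines on knob top
    ang=np.radians(np.arange(0,360,.5));R=np.arange(.010,.023,.001)
    v=np.array([samp(.092,cx+R*np.cos(a),cy+R*np.sin(a)).mean() for a in ang])
    w=np.clip(v-np.median(v)-.4*(v.max()-np.median(v)),0,None);i=v.argmax();d=np.angle(np.exp(1j*(ang-ang[i])));w[abs(d)>.35]=0
    pa=ang[i]+(w*d).sum()/w.sum()
    dial=(yaw+2.5-pa+np.pi)%(2*np.pi)-np.pi
    print("pointer deg",np.degrees(pa),"contrast",v.max(),np.median(v),"dial",dial%(2*np.pi))
    return best[1:],dial
if __name__=="__main__":
    c=pickle.load(open("w12.pkl","rb"));meas(c)
    # knob centre by dark blob at z=.092
    k=rectify(c,.092,.444,.402);m=(k.astype(int).sum(2)<115).astype(np.uint8)
    n,l,st,ce=cv2.connectedComponentsWithStats(m);i=1+st[1:,4].argmax();print("knob blob",st[i],.514-ce[i][1]*.14/139,.472-ce[i][0]*.14/139)
E
python3 meas.py
```

```text
marks (np.float32(9734.2705), np.float64(0.4445), np.float64(0.4023), np.float64(0.3839724354387525)) 22.0
pointer deg 158.02031384111328 contrast 657.47125 59.615837 dial 0.12599767387655847
knob blob [  43   42   53   54 1979] 0.4455800073432916 0.4022302958037814
```

```bash
python3 -c "
from h import *
plan((.4447,.4024,.20,120),(.4447,.4024,.15,150),(.4447,.4024,.09,150))"
```

```text
now [0.5303 0.3976 0.2585] psi 89.88
(0.4447, 0.4024, 0.2, 120) -> [0.285, 0.016, 0.195] [-0.002, -0.002, -0.669] rows 4.2 
(0.4447, 0.4024, 0.15, 150) -> [0.0, 0.0, 0.167] [0.0, 0.0, -0.667] rows 4.2 
(0.4447, 0.4024, 0.09, 150) -> [0.0, 0.0, 0.2] [0.0, 0.0, 0.0] rows 1.4
```

Request:
{"api": "step_arm", "payload": {"steps": [[0.285,0.016,0.195,0,0,-0.669,-1],[0.285,0.016,0.195,0,0,-0.669,-1],[0.285,0.016,0.195,0,0,-0.669,-1],[0.285,0.016,0.195,0,0,-0.669,-1],[0.285,0.016,0.195,0,0,-0.669,-1],[0.285,0.016,0.195,0,0,-0.669,-1],[0.285,0.016,0.195,0,0,-0.669,-1]]}}

```text
time_s: 41.58
position: [0.4454, 0.403, 0.2014]
tcp_rot: [[-0.867, -0.498, 0.001], [-0.498, 0.867, 0.0], [-0.001, -0.0, -1.0]]
force: [-0.9, 1.1, 0.4]
opening: 1.001
grasp_force: 0.0
```

Request:
{"api": "step_arm", "payload": {"steps": [[0,0,0.167,0,0,-0.667,-1],[0,0,0.167,0,0,-0.667,-1],[0,0,0.167,0,0,-0.667,-1],[0,0,0.167,0,0,-0.667,-1],[0,0,0.167,0,0,-0.667,-1],[0,0,0.167,0,0,-0.667,-1],[0,0,0.167,0,0,-0.667,-1]]}}

```text
time_s: 42.17
position: [0.4451, 0.4043, 0.1511]
tcp_rot: [[-0.502, -0.865, 0.001], [-0.865, 0.502, 0.0], [-0.001, -0.0, -1.0]]
force: [0.8, 0.9, -0.8]
opening: 0.997
grasp_force: 0.0
```

```bash
python3 -c "
from h import *
cap('top')
print(read_state()['joint_positions'])
plan((.4447,.4024,.09,150))"
```

```text
[ 3.16275335e+01  3.53647824e+01  9.05394836e+01 -1.37090401e-03
  5.40477516e+01 -1.18293534e+02]
now [0.445  0.4044 0.1511] psi 149.92
(0.4447, 0.4024, 0.09, 150) -> [0.006, -0.003, 0.204] [-0.001, 0.001, -0.002] rows 1.5
```

Request:
{"api": "step_arm", "payload": {"steps": [[0.005,-0.003,0.1,0,0,0,-1],[0.005,-0.003,0.17,0,0,0,-1],[0.005,-0.003,0.203,0,0,0,-1],[0.005,-0.003,0.203,0,0,0,-1],[0.005,-0.003,0.203,0,0,0,-1]]}}

```text
time_s: 42.63
position: [0.4445, 0.4029, 0.0897]
tcp_rot: [[-0.499, -0.867, -0.0], [-0.867, 0.499, -0.0], [0.0, 0.0, -1.0]]
force: [0.1, -0.3, 0.0]
opening: 0.998
grasp_force: 0.0
```

Request:
{"api": "step_arm", "payload": {"steps": [[0,0,0,0,0,0,1],[0,0,0,0,0,0,1],[0,0,0,0,0,0,1],[0,0,0,0,0,0,1],[0,0,0,0,0,0,1],[0,0,0,0,0,0,1],[0,0,0,0,0,0,1]]}}

```text
time_s: 43.22
position: [0.4447, 0.4029, 0.09]
tcp_rot: [[-0.498, -0.867, 0.001], [-0.867, 0.498, 0.0], [-0.0, -0.001, -1.0]]
force: [-0.2, -1.1, 2.1]
opening: 0.594
grasp_force: 30.0
```

```bash
python3 q.py
```

```text
[0.44474811 0.40287001 0.09004951] F [-0.2 -1.1  2.1] M [0.03 0.07 0.02] 150.10462990085634 0.5936191745443334
tip past mouth 0.019454171550764218 lateral 0.4437270745351988 pin z over bed 0.040249510109512845 [ 6.52500756e-04  2.74000075e-05 -9.99999787e-01]
```

Request:
{"api": "step_arm", "payload": {"steps": [[0,0,0,0,0,0.15,1],[0,0,0,0,0,0.3,1],[0,0,0,0,0,0.45,1],[0,0,0,0,0,0.6,1],[0,0,0,0,0,0.75,1],[0,0,0,0,0,0.9,1],[0,0,0,0,0,1,1],[0,0,0,0,0,1,1]]}}

```text
time_s: 43.88
position: [0.445, 0.4026, 0.09]
tcp_rot: [[-0.966, -0.259, 0.001], [-0.259, 0.966, -0.0], [-0.001, -0.001, -1.0]]
force: [0.9, -1.6, 2.5]
opening: 0.587
grasp_force: 30.0
```

Request:
{"api": "step_arm", "payload": {"steps": [[0,0,0,0,0,0.15,1],[0,0,0,0,0,0.3,1],[0,0,0,0,0,0.45,1],[0,0,0,0,0,0.6,1],[0,0,0,0,0,0.75,1],[0,0,0,0,0,0.9,1],[0,0,0,0,0,1,1],[0,0,0,0,0,1,1]]}}

```text
time_s: 44.55
position: [0.4449, 0.4023, 0.09]
tcp_rot: [[-0.867, 0.498, 0.001], [0.498, 0.867, -0.001], [-0.001, -0.0, -1.0]]
force: [1.9, -2.6, 2.6]
opening: 0.587
grasp_force: 30.0
```

Request:
{"api": "step_arm", "payload": {"steps": [[0,0,0,0,0,0.15,1],[0,0,0,0,0,0.3,1],[0,0,0,0,0,0.45,1],[0,0,0,0,0,0.6,1],[0,0,0,0,0,0.75,1],[0,0,0,0,0,0.9,1],[0,0,0,0,0,1,1],[0,0,0,0,0,1,1]]}}

```text
time_s: 45.22
position: [0.4447, 0.4022, 0.09]
tcp_rot: [[-0.263, 0.965, 0.0], [0.965, 0.263, -0.001], [-0.001, -0.0, -1.0]]
force: [1.1, -5.2, 3.8]
opening: 0.588
grasp_force: 30.0
```

```bash
python3 q.py
```

```text
[0.44468948 0.40217341 0.09001971] F [ 1.1 -5.2  3.8] M [-0.86 -0.15 -0.06] 15.237842428842972 0.5878541073102997
tip past mouth 0.019327842927924457 lateral 0.44303952488234477 pin z over bed 0.040219710344182744 [ 1.08006788e-04 -1.26670377e-03 -9.99999192e-01]
```

Request:
{"api": "step_arm", "payload": {"steps": [[0,0,0,0,0,0.14,1],[0,0,0,0,0,0.28,1],[0,0,0,0,0,0.42,1],[0,0,0,0,0,0.556,1],[0,0,0,0,0,0.556,1],[0,0,0,0,0,0.556,1]]}}

```text
time_s: 45.72
position: [0.4445, 0.4022, 0.09]
tcp_rot: [[0.166, 0.986, -0.0], [0.986, -0.166, -0.001], [-0.001, -0.0, -1.0]]
force: [0.4, -5.6, 4.6]
opening: 0.594
grasp_force: 30.0
```

Request:
{"api": "step_arm", "payload": {"steps": [[0,0,0,0,0,0,-1],[0,0,0,0,0,0,-1],[0,0,0,0,0,0,-1],[0,0,0,0,0,0,-1],[0,0,0,0,0,0,-1],[0,0,-0.1,0,0,0,-1],[0,0,-0.25,0,0,0,-1],[0,0,-0.4,0,0,0,-1]]}}

```text
time_s: 46.38
position: [0.4434, 0.4025, 0.2028]
tcp_rot: [[0.171, 0.985, -0.004], [0.985, -0.171, -0.002], [-0.003, -0.003, -1.0]]
force: [0.9, -0.3, 0.9]
opening: 0.987
grasp_force: 0.0
```

Request:
{"api": "step_arm", "payload": {"steps": [[-0.3,0,-0.17,0,0,0,-1],[-0.3,0,-0.17,0,0,0,-1],[-0.3,0,-0.17,0,0,0,-1],[-0.3,0,-0.17,0,0,0,-1],[-0.3,0,-0.17,0,0,0,-1],[-0.3,0,-0.17,0,0,0,-1]]}}

```text
time_s: 46.88
position: [0.4291, 0.3148, 0.2537]
tcp_rot: [[0.172, 0.985, -0.0], [0.985, -0.172, 0.001], [0.001, -0.0, -1.0]]
force: [0.4, 0.3, -1.0]
opening: 1.005
grasp_force: 0.0
```

```bash
python3 - <<'E'
from meas import *
c=cap("wrist");pickle.dump(c,open("w13.pkl","wb"));print(read_state()["position"],psi(),w2px(c,[.4447,.4024,.092]))
meas(c);meas(c,fixed=(.4447,.4024,np.radians(22)))
E
```

```text
[0.42900168 0.31497954 0.25333888] -9.879788743314032 [257.36335022  85.68202196]
marks (np.float32(9680.538), np.float64(0.4445), np.float64(0.4023), np.float64(0.3839724354387525)) 22.0
pointer deg 1.40645194208431 contrast 631.08 58.207443 dial 2.8594252182783126
pointer deg 1.0679685408376158 contrast 630.6749 58.537296 dial 2.8653328680934163
```

```bash
python3 -c "
from h import *
plan((.4446,.4023,.15,-9.9),(.4446,.4023,.09,-9.9))"
```

```text
now [0.429  0.315  0.2533] psi -9.88
(0.4446, 0.4023, 0.15, -9.9) -> [0.296, 0.002, 0.344] [-0.001, -0.0, 0.0] rows 3.3 
(0.4446, 0.4023, 0.09, -9.9) -> [0.0, 0.0, 0.2] [0.0, 0.0, 0.0] rows 1.4
```

Request:
{"api": "step_arm", "payload": {"steps": [[0.296,0.002,0.17,0,0,0,-1],[0.296,0.002,0.17,0,0,0,-1],[0.296,0.002,0.17,0,0,0,-1],[0.296,0.002,0.3,0,0,0,-1],[0.296,0.002,0.4,0,0,0,-1],[0.296,0.002,0.5,0,0,0,-1],[0.296,0.002,0.544,0,0,0,-1],[0.296,0.002,0.544,0,0,0,-1]]}}

```text
time_s: 47.6
position: [0.4426, 0.4015, 0.086]
tcp_rot: [[0.171, 0.985, -0.007], [0.985, -0.171, -0.004], [-0.005, -0.006, -1.0]]
force: [-0.2, 0.0, 0.4]
opening: 0.999
grasp_force: 0.0
```

Request:
{"api": "step_arm", "payload": {"steps": [[0,0,0,0,0,0,1],[0,0,0,0,0,0,1],[0,0,0,0,0,0,1],[0,0,0,0,0,0,1],[0,0,0,0,0,0,1],[0,0,0,0,0,0,1],[0,0,0,0,0,0,1]]}}

```text
time_s: 48.18
position: [0.4445, 0.4018, 0.0916]
tcp_rot: [[0.173, 0.985, -0.001], [0.985, -0.173, 0.001], [0.001, -0.001, -1.0]]
force: [-1.7, 0.6, 4.0]
opening: 0.588
grasp_force: 30.0
```

Request:
{"api": "step_arm", "payload": {"steps": [[0,0,0,0,0,0.06,1],[0,0,0,0,0,0.12,1],[0,0,0,0,0,0.19,1],[0,0,0,0,0,0.19,1],[0,0,0,0,0,0.19,1],[0,0,0,0,0,0.19,1]]}}

```text
time_s: 48.68
position: [0.4444, 0.4018, 0.0916]
tcp_rot: [[0.316, 0.949, -0.001], [0.949, -0.316, 0.0], [0.0, -0.001, -1.0]]
force: [-2.9, 1.3, 6.3]
opening: 0.59
grasp_force: 30.0
```

Request:
{"api": "step_arm", "payload": {"steps": [[0,0,0,0,0,0,-1],[0,0,0,0,0,0,-1],[0,0,0,0,0,0,-1],[0,0,0,0,0,0,-1],[0,0,0,0,0,0,-1],[0,0,-0.1,0,0,0,-1],[0,0,-0.25,0,0,0,-1],[0,0,-0.4,0,0,0,-1]]}}

```text
time_s: 49.35
position: [0.444, 0.4009, 0.2039]
tcp_rot: [[0.317, 0.948, -0.004], [0.948, -0.317, -0.002], [-0.003, -0.003, -1.0]]
force: [0.6, 0.2, 0.4]
opening: 0.99
grasp_force: 0.0
```

Request:
{"api": "step_arm", "payload": {"steps": [[-0.3,0,-0.17,0,0,0,-1],[-0.3,0,-0.17,0,0,0,-1],[-0.3,0,-0.17,0,0,0,-1],[-0.3,0,-0.17,0,0,0,-1],[-0.3,0,-0.17,0,0,0,-1],[-0.3,0,-0.17,0,0,0,-1]]}}

```text
time_s: 49.85
position: [0.4168, 0.3167, 0.2549]
tcp_rot: [[0.317, 0.948, 0.0], [0.948, -0.317, 0.001], [0.001, 0.0, -1.0]]
force: [-0.1, 0.3, -0.8]
opening: 1.003
grasp_force: 0.0
```

```bash
python3 - <<'E'
from meas import *
c=cap("wrist");print(read_state()["position"],psi())
meas(c,fixed=(.4446,.4023,np.radians(22)))
# pin check: grip seen in the scene picture where it was just after release?
s=cap("scene");pickle.dump(s,open("s14.pkl","wb"))
s1=pickle.load(open("p11.pkl","rb"))[0];s9=pickle.load(open("s9.pkl","rb"))
box=np.s_[195:245,255:315]
print("diff to after-release",np.abs(s["image"].astype(int)-s1["image"])[box].mean(),"to no-pin",np.abs(s["image"].astype(int)-s9["image"])[box].mean())
g=s["image"].sum(2).astype(int)
d=np.abs(s["image"].astype(int)-s9["image"]).sum(2)
for v in range(194,222):print("".join("#" if d[v,u]>90 else "." for u in range(250,300)))
W=lambda x,y,z:np.append(P(x,y),.03+z)
print([w2px(s,W(x,-.128,.0535)).round(1) for x in(-.062,-.022)])
E
```

```text
[0.4167014  0.31686248 0.25454267] -18.454074214895073
pointer deg 352.7634320116647 contrast 633.0139 60.277794 dial 3.0102743733796267
diff to after-release 23.779666666666667 to no-pin 26.66911111111111
....................##############################
...................###############################
..................################################
..................################################
....................#############################.
........................########################..
..................##....#######################...
.................###......#####################...
................####........##################....
.............######...........###############.....
.............#######............############......
............###.#####.............##########......
...........####.....###.....##...##########.......
..........#####......###...###############.....#..
.........######.###......################.....##..
##.############.#####...################.....##...
##########.###....#.###..###############......#...
########....#........###.####.#...............#...
########....####.......#.###......................
########......###.................................
########..........................................
#######...........................................
#######...........................................
#########..............................###........
###########.............................####......
#############............................###......
##############...........................#........
###############...................................
[array([265.3, 206.3]), array([276.5, 212. ])]
```

The dial reads 3.01. Last, I'll check the pin from the wrist camera before handing in.

```bash
python3 -c "
from h import *
plan((.46,.10,.30,-6),(.52,-.12,.25,5.6))"
```

```text
now [0.4166 0.3169 0.2543] psi -18.43
(0.46, 0.1, 0.3, -6) -> [-0.64, 0.366, -0.152] [-0.001, 0.0, -0.276] rows 5.4 
(0.52, -0.12, 0.25, 5.6) -> [-0.708, 0.276, 0.167] [0.0, 0.0, -0.258] rows 5.6
```

Request:
{"api": "step_arm", "payload": {"steps": [[-0.64,0.366,-0.152,0,0,-0.276,-1],[-0.64,0.366,-0.152,0,0,-0.276,-1],[-0.64,0.366,-0.152,0,0,-0.276,-1],[-0.64,0.366,-0.152,0,0,-0.276,-1],[-0.64,0.366,-0.152,0,0,-0.276,-1],[-0.64,0.366,-0.152,0,0,-0.276,-1],[-0.64,0.366,-0.152,0,0,-0.276,-1]]}}

```text
time_s: 50.53
position: [0.4622, 0.096, 0.3011]
tcp_rot: [[0.11, 0.994, 0.002], [0.994, -0.11, -0.002], [-0.001, 0.002, -1.0]]
force: [-0.5, 0.1, 0.5]
opening: 1.001
grasp_force: 0.0
```

Request:
{"api": "step_arm", "payload": {"steps": [[-0.708,0.276,0.167,0,0,-0.258,-1],[-0.708,0.276,0.167,0,0,-0.258,-1],[-0.708,0.276,0.167,0,0,-0.258,-1],[-0.708,0.276,0.167,0,0,-0.258,-1],[-0.708,0.276,0.167,0,0,-0.258,-1],[-0.708,0.276,0.167,0,0,-0.258,-1],[-0.708,0.276,0.167,0,0,-0.258,-1],[-0.708,0.276,0.167,0,0,-0.258,-1]]}}

```text
time_s: 51.2
position: [0.5201, -0.1208, 0.2489]
tcp_rot: [[-0.095, 0.995, -0.003], [0.995, 0.095, 0.002], [0.002, -0.002, -1.0]]
force: [-0.4, 0.1, 0.2]
opening: 0.993
grasp_force: 0.0
```

```bash
python3 - <<'E'
from dial import *
c=cap("wrist");print(read_state()["position"],psi())
m=P(-.022,-.128);print(w2px(c,[*m,.0835]))
# press-aligned map, plane z=.0925 (grip top); rows x from +.06 to -.06 about hole mouth, cols y +.04..-.04
n=61;gx=np.linspace(.065,-.055,n);gy=np.linspace(.04,-.04,81)
a=np.radians(YAW);X,Y=np.meshgrid(gx,gy,indexing="ij")
pts=np.stack([m[0]+np.cos(a)*X-np.sin(a)*Y,m[1]+np.sin(a)*X+np.cos(a)*Y,np.full(X.shape,.0925)],-1).reshape(-1,3)
px=np.array([w2px(c,p) for p in pts]).reshape(n,81,2).astype(np.float32)
r=cv2.remap(np.ascontiguousarray(c["image"]),px[...,0],px[...,1],cv2.INTER_LINEAR).astype(int)
for i in range(n):
    print("%5.0f "%(gx[i]*1e3)+"".join("g" if (q[1]>q[0]+12 and q[1]>q[2]) else ("w" if q[0]>q[2]*1.35+10 else "@#+-. "[min(5,q.sum()//128)]) for q in r[i]))
E
```

```text
[ 0.51955442 -0.11955747  0.2493455 ] 5.550383778400904
[298.17203037  90.82795514]
   65 #@######@@@ggggggggggggggggg@wwwwwwwwwwwwwwwwwwwwwwwwwwwwwwwwwwwwwwwwwwwwwwwww---
   63 @@######@@gggggggggggggggggg@wwwwwwwwwwwwwwwwwwwwwwwwwwwwwwwwwwwwwwwwwwwwwwwww---
   61 @@######@@gggggggggggggggggg@wwwwwwwwwwwwwwwwwwwwwwwwwwwwwwwwwwwwwwwwwwwwwwww+---
   59 @@######@@gggggggggggggggggg@wwwwwwwww+---+wwwwwwwwwwwwwwwwwwwwwwwwwwwwwwwwww+---
   57 @@######@@gggggggggggggggggg@wwwwwwww+----+#wwwwwwwwwwwwwwwwwwwwwwwwwwwwwwwww+---
   55 @@######@@gggggggggggggggggg@wwwwwww#+----+#wwwwwwwwwwwwwwwwwwwwwwwwwwwwwwwww+---
   53 @@######@@ggggggggggggggggg@@wwwwwww#-----++#wwwwwwwwwwwwwwwwwwwwwwwwwwwwwwwww---
   51 @@######@@gggggggggggggggggg@wwwwwww---.--++#wwwwwwwwwwwwwwwwwwwwwwwwwwwwwwwww---
   49 @@######@@gggggggggggggggggg@wwwwww#------++#wwwwwwwwwwwwwwwwwwwwwwwwwwwwwwwww---
   47 @@######@@gggggggggggggggggg@wwwwww#+-----+##wwwwwwwwwwwwwwwwwwwwwwwwwwwwwwwww---
   45 @@######@@gggggggggggggggg@#++++++++--------++www-w--wwwwwwwwwwwwwwwwwwwwwwwww---
   43 @@######@@gggggggggggggggg@+.-------------
[... 3651 characters left out ...]
41 @@#++++#@@ggggggggggggggggggwwww-...............-+wwwwwwwwwwwwwwwwwwwwwwwwwwwwwww
  -43 @@#++++#@@ggggggggggggggggggwwwwwwwww++++++wwwwwwwwwwwwwwwwwwwwwwwwwwwwwwwwwwwwww
  -45 @@#++++#@@ggggggggggggggggggwwwwwwwwwwwwwwwwwwwwwwwwwwwwwwwwwwwwwwwwwwwwwwwwwwwww
  -47 @@#++++#@@ggggggggggggggggggwwwwwwwwwwwwwwwwwwwwwwwwwwwwwwwwwwwwwwwwwwwwwwwwwwwww
  -49 @@#++++#@@gggggggggggggggggg@wwwwwwwwwwwwwwwwwwwwwwwwwwwwwwwwwwwwwwwwwwwwwwwwwwww
  -51 @@#++++#@@gggggggggggggggggg@wwwwwwwwwwwwwwwwwwwwwwwwwwwwwwwwwwwwwwwwwwwwwwwwwwww
  -53 @@#++++#@@gggggggggggggggggg@wwwwwwwwwwwwwwwwwwwwwwwwwwwwwwwwwwwwwwwwwwwwwwwwwwww
  -55 @@-....+@@gggggggggggggggggg@wwwwwwwwwwwwwwwwwwwwwwwwwwwwwwwwwwwwwwwwwwwwwwwwwwww
```

Seen in a map aligned to the press, the pin is home. Its grip runs from about −42 mm to −3 mm, up against the fork face, and its tip comes out past the far cheek at about +60 mm. The pin is straight and centred.

```bash
python3 -c "
from rig import *
print(hand_in())"
```

```text
the job is handed in; nothing more can be done
None
```

The job is handed in; the judge returned no verdict. My last checks: panel flat in the tray, both blanks (only two were out) in the bed, platen shut, pin home against the fork, dial at about 3.01 rad (mark 6).

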